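# Clamp a beech blank with a click-stop knob

## Robot

A 6-joint arm with a two-finger parallel gripper is mounted at the origin on the work surface. World frame = base frame: x ahead of the robot, y to its left, z up, the work surface at z = 0. Lengths are in m, angles in rad, forces in N, time in s.
With the tool pointing down it reaches from about 0.35 to 0.975 m from the base axis. Payload 4.9 kg.
Tool frame: the origin (TCP) lies between the finger pads; the fingertips stand 17 mm ahead of it and the grasp point (between the pads) lies 2 mm behind it; z points along the fingers, y is the direction in which the jaws open and shut (so a half turn about z gives the same grasp; the last joint's range is limited). The gripper opens to 85 mm and grips with 20 to 120 N. Pads are 22 mm wide; open, the fingers measure 114 mm over their backs; the gripper's body (76 mm by 85 mm) begins 54 mm behind the grasp point. The pads swing forward as they close: fully open they stand 13 mm farther back than shut.
Start: joints at [-1.314, 0.053, 1.613, -0, 1.476, -0.119], TCP at [0.229, -0.581, 0.248] pointing down, gripper open.
Joint ranges: [-3.01, 3.01], [-1.01, 2.22], [0.06, 2.58], [-1.02, 4.17], [0.09, 2.62], [-3.14, 3.14]. Speed limits (rad/s): [2.57, 2.57, 3.14, 3.14, 3.14, 3.14].

## Interface

Orientations are given as a unit quaternion [w, x, y, z].
In Python, from plant import state, grab_frame, camera_model, job_done, find_in, silhouettes, landmark_of gives the robot as it stands.
- The arm moves only by the shell command python3 -m crank 'ROWS'. ROWS is JSON, a list of rows, each an object with "angular": the turn, a rotation vector about the tool's x, y, z each as a share of 5 degrees, from -1 to 1, a list of three; "delta_pos": the shift along the tool's x, y, z each as a share of 3 cm, from -1 to 1, a list of three; "gripper": the opening, from 0 (shut) to 1 (fully open). In form: [{"angular": [ax, ay, az], "delta_pos": [tx, ty, tz], "gripper": gripper}, ...]. A call has 1 to 12 rows; each row shifts and turns the commanded pose from where the row before left it, along the tool's axes as they then stand; what a row does not reach is not made up. A row lasts 1/8 s, in which the tool goes at most 62.5 mm and 10.7 degrees, less where a joint would pass 70% of its speed; a pose out of reach is approached as far as the arm can. A call with a number of a shift or a turn outside -1 to 1 is refused whole. A call with a gripper value outside its range is refused whole. The fingers move at their own pace and stop on an object; the grip force is fixed at half the most. Time passes only in rows, so rows that do not move let the fingers close. It gives the time, the measured TCP pose, the force and the opening at its end, in the units of the state.
- state(): the state, without advancing time (a new reading comes with each control period).
- grab_frame(name): name is "side" or "top" or "wrist"; returns the picture (400x640x3 uint8, red, green, blue); there is no depth.
- camera_model(name): a dict with "camera_matrix" (3x3 intrinsics, pixels), "rvec" (rotation vector, rad) and "tvec" (3), from world to camera coordinates, as OpenCV has them; the wrist camera has in their place "mount" (4x4, takes a point from camera to tool coordinates, whose origin is the TCP and whose axes are the flange's). Camera axes: x right, y down, z forward; pixel columns grow to the right and rows downward; lengths in m; the calibration is good to about 2 mm. A picture is of the moment at which its call begins: read the wrist's pose just before it. camera_model takes no time and is no camera call.
- job_done(): hands the job in, once; it reports no verdict.
Trained networks look in the newest picture that a camera, given by its name, has taken for a name from the list of things; names that differ only in an ending like _2 or _b are one class to them, and where a whole thing is asked for, a point or a joint stands for the part that bears it (a point fixed in the world has none). Each returns a list of dicts, best first, with "conf" (0 to 1); they miss things now and then, are a little off and sometimes report something else, mostly with a low value. They report only what shows in the picture. A call takes as long as a camera call.
- find_in(camera, target): "bbox" ([left, top, right, bottom] in pixels, round what is visible of it).
- silhouettes(camera, target): "mask" (400x640 bool, what is visible of it) and "bbox" ([left, top, right, bottom] in pixels, round what is visible of it).
- landmark_of(camera, target): "pixel" ([column, row] in pixels: a listed point, or the origin of a listed thing).
The state is a dict: "time": time; "joint_pos": joint angles; "joint_vel": joint speeds; "joint_efforts": joint torques, N m; "tool_pos": TCP position; "tool_rot": TCP orientation; "contact_force": force on the tool from outside, world axes, zero at the start; "ft_torque": the same for the moment, N m; "gripper_width": opening from 0.0 (shut) to 1.0 (fully open).
Only numpy, scipy, OpenCV 4.12 (cv2) and the standard library are available. Lean on these libraries where they do the work, as an engineer would, in place of code of your own. Each camera call takes 0.05 s, during which the arm holds its last target.

## Task

Slide the beech blank along the bed of the green clamping fixture, under the brass jaw, until its end is fully home against the dark steel stop. Then tighten the black winged knob clockwise until it clicks past its detent once, stopping before a second click, so that the blank stays clamped and home. Leave the hammer, brush and jar where they are.

Things in the scene. Friction and masses are not known exactly. Their poses are not given: they have to be found in the camera images.
- fixture: Green clamping fixture, fixed to the table. Bed 110 (x) by 340 (y) by 16 mm high; origin at the centre of its underside, z up. The blank slides along +y on the bed's top (z = 16 mm), in the middle (x = 0). From y = -170 to -6 mm the bed is open; then come mouth, rails, bridge and stop
- fixture_mouth (a point): Point on the slide line at the flared mouth, 15 mm above the bed (fixture frame 0, -6, 31 mm); axes as the fixture's. Two steel rails 8 mm high, inner faces at x = +-22 mm, run from fixture y = 20 to 130 mm; their flared mouth begins at y = -6 mm, 63 mm wide inside, 74 outside
- fixture_stop (a point): Middle of the face of the dark steel stop (60 mm wide, 26 high), 15 mm above the bed (fixture frame 0, 130, 31 mm); axes as the fixture's. A blank that is home has its centre 100 mm before this point along y
- jaw: Brass clamping jaw under the bridge, 36 by 46 mm; origin at the centre of its underside, at fixture (0, 70, 50) mm when open. It comes straight down as the knob is tightened and presses on the blank from about knob = 2.1 rad on (1.9 mm per rad, sprung, 5 to 15 N). With the knob at its start, 3.2 to 4 mm are free above the blank
- fixture_bridge (a point): Centre of the bridge's underside (fixture frame 0, 70, 58 mm), axes as the fixture's. The bridge spans fixture y = 40 to 100 mm, posts x = +-31 to +-53 mm, solid from z = 58 to 88 mm; on it leans the round knob housing, radius 36 mm
- knob (a joint): Knob's turn in rad, clockwise (tightening) positive, seen from outside; starts at 0 to 0.4. Friction 0.02 N m. From about 1.9 a nose climbs a sprung pin (0.15 to 0.3 N m); middle of the detent at 2.2; past it the knob snaps on to 2.4 to 2.55 and stays. A second detent begins at 2.9, middle 3.2: do not go there. End stop 3.6
- knob_grip (a point): On the knob's axis at gripping height, fixture frame (-37.4, 70, 140.5) mm. z points outward along the axis: leans 35 degrees from vertical to fixture -x. Black flat wing, 64 mm long along this frame's x, 18 thick along y; turns with the knob, at knob = 0 y is the fixture's y. Wing top 11 mm further out; disc (radius 30) 23 mm further in. White line at the wing's +x end
- blank_center (a point): Centre of the loose beech blank, a plain bar 40 (x) by 200 (y) by 30 mm (z), about 0.17 kg, lying flat on the table; either end may go in first. Taken from above across its 40 mm width about 60 mm from the centre at the trailing end, the hand stays clear of the bridge
- hammer: Loose bystander: hammer 260 mm long, lying, handle towards its -x; origin under its middle. Leave alone
- brush: Loose bystander: flat wooden-handled brush 200 mm long, lying along its x; origin under its middle. Leave alone
- jar: Loose bystander: amber jar 66 mm in diameter, 75 mm high; origin under its centre. Leave alone

How it is judged:
On the way, in this order (a step that is already met when the one before it is completed fails the run):
1. the blank lies in the rails, home against the stop, with the knob not yet tightened (y of blank_center in the frame of fixture above 0.0275 m and x of blank_center in the frame of fixture between -0.005 and 0.005 m and z of blank_center in the frame of fixture below 0.034 m and angle between the y axis of blank_center and the y axis of fixture, either way round below 0.06 rad and value of joint knob below 1.8 rad), for 0.2 s.
2. the knob has clicked past its first detent with the blank home (y of blank_center in the frame of fixture above 0.0275 m and x of blank_center in the frame of fixture between -0.005 and 0.005 m and z of blank_center in the frame of fixture below 0.034 m and angle between the y axis of blank_center and the y axis of fixture, either way round below 0.06 rad and value of joint knob above 2.35 rad), for 0.2 s.
At the end, for the whole second after the job is handed in: the blank lies on the bed between the rails (within 5 mm of their middle line), its end within 2.5 mm of the stop, straight to 0.06 rad; the knob stands past the first detent and short of the second (2.35 to 3.0 rad); the jaw presses on the blank with over 1.5 N and is at rest (all of step 2 and value of joint knob below 3 rad and contact force between jaw and blank above 1.5 N and linear speed of jaw below 0.01 m/s); the robot touches nothing.
It fails at once if the hammer is disturbed (moved more than 30 mm) (distance of hammer from where it was at the start of the episode above 0.03 m).
It fails at once if the brush is disturbed (moved more than 30 mm) (distance of brush from where it was at the start of the episode above 0.03 m).
It fails at once if the jar is disturbed (moved more than 30 mm) (distance of jar from where it was at the start of the episode above 0.03 m).
It fails at once if the knob is turned through a second detent (value of joint knob above 3.1 rad).
It also fails if it takes over 72 s, if anything falls off the work surface, if the arm or the gripper's body presses on something with over 40 N, if the wrist force passes 120 N, or if a joint passes its speed limit or range.

## Working session

There is one attempt and no reset: what is moved stays moved. The work goes in short steps, Python scripts to look and compute and a shell command to move; the robot and the scene stay as the last step left them, time stands still between calls to the robot, and variables do not carry over. Pictures are saved under pics/ and viewed, and the job is handed in when it is done.

```bash
ls; mkdir -p pics; cat > h.py <<'E'
import numpy as np, cv2
from plant import *
from scipy.spatial.transform import Rotation as R
E
python3 - <<'E'
from h import *
print(state())
for c in ['side','top','wrist']:
    im=grab_frame(c); cv2.imwrite(f'pics/{c}0.png',im[:,:,::-1]); print(c,camera_model(c))
    for t in ['fixture','fixture_mouth','fixture_stop','fixture_bridge','knob_grip','blank_center','hammer','brush','jar','jaw']:
        if c=='wrist': continue
        print(t,[(np.round(d['pixel'],1),round(d['conf'],2)) for d in landmark_of(c,t)[:2]])
E
```

```text
pics
{'time': 0.0, 'joint_pos': array([-1.31401221e+00,  5.33498899e-02,  1.61428986e+00, -3.67943388e-06,
        1.47600427e+00, -1.18990907e-01]), 'joint_vel': array([ 0.00056907, -0.00082158,  0.00065376, -0.00086253,  0.00012572,
       -0.00084519]), 'joint_efforts': array([-1.21643821e-03, -3.93693924e+01, -3.70175028e+01, -1.48644267e-04,
        7.16950977e-03, -7.68500740e-06]), 'tool_pos': array([ 0.22922539, -0.58081513,  0.24706978]), 'tool_rot': array([-1.02312216e-03,  9.82400456e-01,  1.86784078e-01, -7.24370206e-05]), 'contact_force': array([-0.01701175,  0.03578254, -0.19797306]), 'ft_torque': array([-0.00948379,  0.03919464, -0.00015849]), 'gripper_width': 0.9988639111134278}
side {'camera_matrix': array([[370.67356359,   0.        , 321.36421674],
       [  0.        , 370.67356359, 198.21110981],
       [  0.        ,   0.        ,   1.        ]]), 'rvec': array([ 0.34344387, -2.61126411,  1.48281641]), 'tvec': array([0.64661532, 0.12078088, 1.29220583])}
fixture [(array([335.2, 231.8]), 0.69)]
fixture_mouth [(array([335.3, 225.1]), 0.88), (array([342.2, 205.2]),
[... 898 characters left out ...]
ray([186.8, 222.9]), 0.75)]
brush [(array([478.3, 170.4]), 0.56), (array([296.2, 211.2]), 0.47)]
jar [(array([388.1, 135.5]), 0.71), (array([297.3, 208.8]), 0.27)]
jaw []
wrist {'camera_matrix': array([[283.99744534,   0.        , 325.69096631],
       [  0.        , 283.99744534, 194.39766129],
       [  0.        ,   0.        ,   1.        ]]), 'mount': array([[-7.22675469e-04, -9.54754002e-01, -2.97395821e-01,
         7.56925252e-02],
       [ 9.99999729e-01, -6.48418944e-04, -3.48339432e-04,
        -1.69742704e-04],
       [ 1.39741382e-04, -2.97395992e-01,  9.54754212e-01,
        -1.25468092e-01],
       [ 0.00000000e+00,  0.00000000e+00,  0.00000000e+00,
         1.00000000e+00]])}
```

View pics/top0.png

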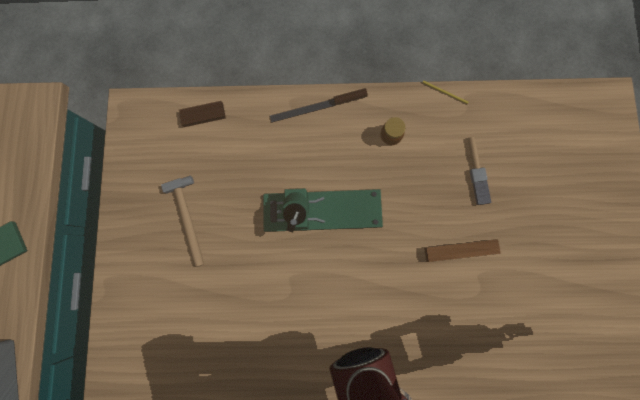

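View pics/side0.png

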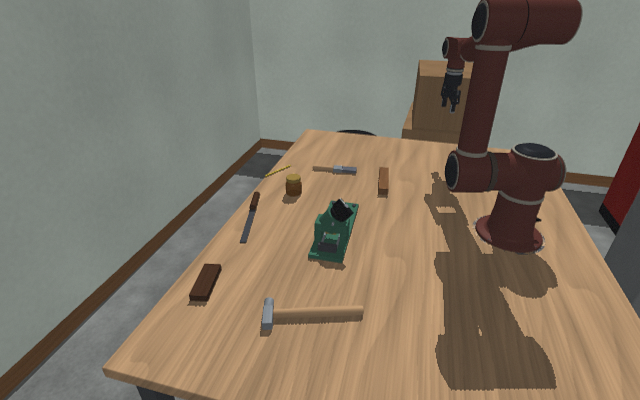

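View pics/wrist0.png

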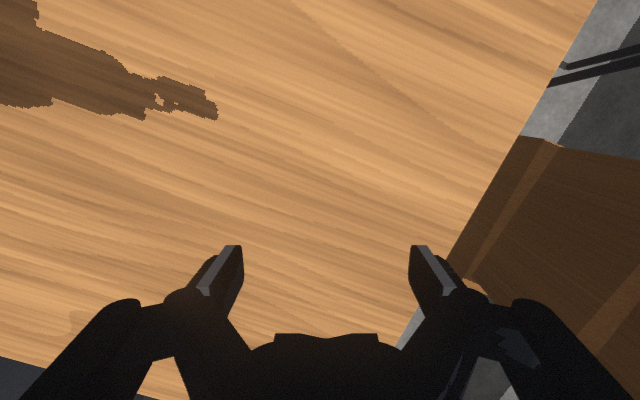

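```bash
cat >> h.py <<'E'
def ray(cam,px,s=None):
    m=camera_model(cam);K=m['camera_matrix']
    p=cv2.undistortPoints(np.array(px,float).reshape(-1,1,2),K,None).reshape(-1,2)
    d=np.c_[p,np.ones(len(p))]
    if cam=='wrist':
        M=m['mount'];q=s['tool_rot'];Rt=R.from_quat([q[1],q[2],q[3],q[0]]).as_matrix()
        o=Rt@M[:3,3]+s['tool_pos'];return o,d@(Rt@M[:3,:3]).T
    Rc=cv2.Rodrigues(m['rvec'])[0];return -Rc.T@m['tvec'],d@Rc
def onz(cam,px,z,s=None):
    o,d=ray(cam,px,s);return o+d*((z-o[2])/d[:,2])[:,None]
def proj(cam,P,s=None):
    m=camera_model(cam);P=np.atleast_2d(P)
    if cam=='wrist':
        M=m['mount'];q=s['tool_rot'];Rt=R.from_quat([q[1],q[2],q[3],q[0]]).as_matrix()
        Rc=Rt@M[:3,:3];o=Rt@M[:3,3]+s['tool_pos'];c=(P-o)@Rc
    else: c=P@cv2.Rodrigues(m['rvec'])[0].T+m['tvec']
    c=c@m['camera_matrix'].T;return c[:,:2]/c[:,2:]
def tri(pa,pb):
    (o1,d1),(o2,d2)=ray('top',[pa]),ray('side',[pb]);A=np.c_[d1[0],-d2[0]]
    t=np.linalg.lstsq(A,o2-o1,rcond=None)[0];a=o1+d1[0]*t[0];b=o2+d2[0]*t[1];return (a+b)/2,np.linalg.norm(a-b)
def T(s):
    q=s['tool_rot'];return R.from_quat([q[1],q[2],q[3],q[0]])
E
python3 - <<'E'
from h import *
for n,z in [('fixture',0),('fixture_mouth',.031),('fixture_stop',.031),('fixture_bridge',.058),('knob_grip',.1405),('blank_center',.015),('hammer',0),('brush',0),('jar',0)]:
    a=landmark_of('top',n); 
    if not a: grab_frame('top');a=landmark_of('top',n)
    b=landmark_of('side',n)
    if a:print(n,'top z',onz('top',[a[0]['pixel']],z).round(4), 'side z',onz('side',[b[0]['pixel']],z).round(4) if b else '', tri(a[0]['pixel'],b[0]['pixel']) if b else '')
for n,z in [('fixture',.016),('blank_center',.03),('hammer',0.02),('brush',0.01)]:
    s=silhouettes('top',n)
    if s:
        c=cv2.findContours(s[0]['mask'].astype(np.uint8),0,2)[0];c=max(c,key=cv2.contourArea)[:,0]
        w=onz('top',c,z)[:,:2].astype(np.float32);r=cv2.minAreaRect(w);print(n,s[0]['bbox'],r,cv2.boxPoints(r).round(3).tolist())
print(state()['time'])
E
```

```text
fixture top z [[0.5792 0.138  0.    ]] side z [[0.5787 0.1527 0.    ]] (array([ 0.58110897,  0.13837356, -0.01063315]), np.float64(0.0011555667130802125))
fixture_mouth top z [[0.5813 0.1445 0.031 ]] side z [[0.5784 0.1565 0.031 ]] (array([0.58158085, 0.14467094, 0.02261715]), np.float64(0.0014760712072316826))
fixture_stop top z [[0.5744 0.2801 0.031 ]] side z [[0.5771 0.2714 0.031 ]] (array([0.57445012, 0.27924854, 0.0372742 ]), np.float64(0.0017149275274435055))
fixture_bridge top z [[0.5755 0.2065 0.058 ]] side z [[0.5868 0.2221 0.058 ]] (array([0.58334539, 0.20838422, 0.04763663]), np.float64(0.013084119382030019))
knob_grip top z [[0.5636 0.131  0.1405]] side z [[0.5596 0.1954 0.1405]] (array([0.5702747 , 0.13212092, 0.10046765]), np.float64(0.003529592855405696))
blank_center top z [[ 0.4558 -0.2557  0.015 ]] side z [[ 0.4546 -0.2404  0.015 ]] (array([ 0.45582552, -0.25882968,  0.00529905]), np.float64(0.00011239738384527695))
hammer top z [[0.5497 0.5353 0.    ]] side z [[0.5629 0.5309 0.    ]] (array([0.55542663, 0.53469014, 0.00456434]), np.float64(0.012442323183107274))
br
[... 880 characters left out ...]
589859, -0.3440000116825104], [0.47099998593330383, -0.1379999965429306]]
hammer [160.4, 175.6, 203.1, 262.0] ((0.560840904712677, 0.512421190738678), (0.26391178369522095, 0.0926116406917572), 25.88626480102539) [[0.421999990940094, 0.4959999918937683], [0.4620000123977661, 0.4129999876022339], [0.699999988079071, 0.527999997138977], [0.6589999794960022, 0.6119999885559082]]
brush [471.5, 135.9, 492.7, 206.2] ((0.6899282932281494, -0.3088201880455017), (0.20033185184001923, 0.04434953257441521), 7.714865207672119) [[0.5879999995231628, -0.30000001192092896], [0.593999981880188, -0.3440000116825104], [0.7919999957084656, -0.31700000166893005], [0.7860000133514404, -0.27300000190734863]]
2.25
```

```bash
cat >> h.py <<'E'
def plan(target,yaw=None,n=None,tiltR=None):
    """print per-row tool-frame shift (units) for n rows to world target; turn total in tool frame"""
    s=state();Rt=T(s);d=np.array(target)-s['tool_pos']
    if tiltR is None:
        if yaw is None: Rg=Rt
        else:
            c,q=np.cos(yaw),np.sin(yaw);Rg=R.from_matrix(np.array([[c,q,0],[q,-c,0],[0,0,-1.]]))
    else: Rg=tiltR
    rv=(Rt.inv()*Rg).as_rotvec();dl=Rt.inv().apply(d)/.03
    N=n or int(np.ceil(max(abs(rv).max()/np.radians(5),abs(dl).max())*1.05))
    print('n',N,'rot/row',(rv/np.radians(5)/N).round(3),'total units',dl.round(3),'rotunits',(rv/np.radians(5)).round(3))
    for i in range(N):
        Ri=Rt*R.from_rotvec(rv*i/N); print(i,(Ri.inv().apply(d)/.03/N).round(2).tolist())
E
python3 - <<'E'
from h import *
plan([0.46,-0.30,0.25],np.radians(96),16)
E
```

```text
n 16 rot/row [ 0.     0.    -0.931] total units [10.593 -5.903 -0.056] rotunits [  0.      0.    -14.893]
0 [0.66, -0.37, -0.0]
1 [0.69, -0.31, -0.0]
2 [0.71, -0.26, -0.0]
3 [0.73, -0.2, -0.0]
4 [0.75, -0.14, -0.0]
5 [0.75, -0.08, -0.0]
6 [0.76, -0.02, -0.0]
7 [0.76, 0.05, -0.0]
8 [0.75, 0.11, -0.0]
9 [0.74, 0.17, -0.0]
10 [0.72, 0.23, -0.0]
11 [0.7, 0.28, -0.0]
12 [0.68, 0.34, -0.0]
13 [0.65, 0.39, -0.0]
14 [0.61, 0.45, -0.0]
15 [0.57, 0.49, -0.0]
```

```bash
python3 -m crank '[{"angular":[0,0,-0.93],"delta_pos":[0.66,-0.37,0],"gripper":1},{"angular":[0,0,-0.93],"delta_pos":[0.69,-0.31,0],"gripper":1},{"angular":[0,0,-0.93],"delta_pos":[0.71,-0.26,0],"gripper":1},{"angular":[0,0,-0.93],"delta_pos":[0.73,-0.2,0],"gripper":1},{"angular":[0,0,-0.93],"delta_pos":[0.75,-0.14,0],"gripper":1},{"angular":[0,0,-0.93],"delta_pos":[0.75,-0.08,0],"gripper":1},{"angular":[0,0,-0.93],"delta_pos":[0.76,-0.02,0],"gripper":1},{"angular":[0,0,-0.93],"delta_pos":[0.76,0.05,0],"gripper":1},{"angular":[0,0,-0.93],"delta_pos":[0.75,0.11,0],"gripper":1},{"angular":[0,0,-0.93],"delta_pos":[0.74,0.17,0],"gripper":1},{"angular":[0,0,-0.93],"delta_pos":[0.72,0.23,0],"gripper":1},{"angular":[0,0,-0.93],"delta_pos":[0.7,0.28,0],"gripper":1}]' && python3 -m crank '[{"angular":[0,0,-0.93],"delta_pos":[0.68,0.34,0],"gripper":1},{"angular":[0,0,-0.93],"delta_pos":[0.65,0.39,0],"gripper":1},{"angular":[0,0,-0.93],"delta_pos":[0.61,0.45,0],"gripper":1},{"angular":[0,0,-0.93],"delta_pos":[0.57,0.49,0],"gripper":1},{"angular":[0,0,0],"delta_pos":[0,0,0],"gripper":1},{"angular":[0,0,0],"delta_pos":[0,0,0],"gripper":1}]'
cat >> h.py <<'E'
def rect(cam,n,z,s=None):
    m=silhouettes(cam,n)
    if not m: return print(n,'none')
    c=cv2.findContours(m[0]['mask'].astype(np.uint8),0,2)[0];c=max(c,key=cv2.contourArea)[:,0]
    w=onz(cam,c,z,s)[:,:2].astype(np.float32);r=cv2.minAreaRect(w)
    print(n,m[0]['conf'],m[0]['bbox'],r,cv2.boxPoints(r).round(4).tolist());return m[0]['mask']
E
python3 - <<'E'
from h import *
s=state();im=grab_frame('wrist');cv2.imwrite('pics/wrist1.png',im[:,:,::-1])
print(s['tool_pos'],s['tool_rot'],s['joint_pos'])
rect('wrist','blank_center',.03,s)
for n,z in [('blank_center',.015)]:
  for d in landmark_of('wrist',n)[:2]: print(n,d,onz('wrist',[d['pixel']],z,s))
E
```

```text
time: 3.75
tool_pos: [0.4028, -0.3699, 0.2484]
tool_rot: [0.0, 0.78, 0.626, -0.0]
contact_force: [1.1, -0.0, -0.4]
gripper_width: 1.0
time: 4.5
tool_pos: [0.4597, -0.3005, 0.2483]
tool_rot: [0.0, 0.67, 0.742, -0.0]
contact_force: [0.0, -0.0, -0.3]
gripper_width: 1.002
[ 0.45969163 -0.30051832  0.24832071] [ 1.92157694e-05  6.69922023e-01  7.42431438e-01 -2.05757739e-04] [-7.14318798e-01 -1.28566551e-01  1.78924682e+00 -4.13867098e-04
  1.48088211e+00 -8.16870422e-01]
blank_center 0.61 [313.9, 30.7, 348.8, 207.2] ((0.4613244831562042, -0.2467101514339447), (0.0405757799744606, 0.19740597903728485), 6.028029918670654) [[0.4307999908924103, -0.15070000290870667], [0.4514999985694885, -0.34700000286102295], [0.4918999969959259, -0.3427000045776367], [0.47110000252723694, -0.14640000462532043]]
blank_center {'pixel': [332.3, 124.1], 'conf': 0.64} [[ 0.46174992 -0.24528556  0.015     ]]
```

View pics/wrist1.png

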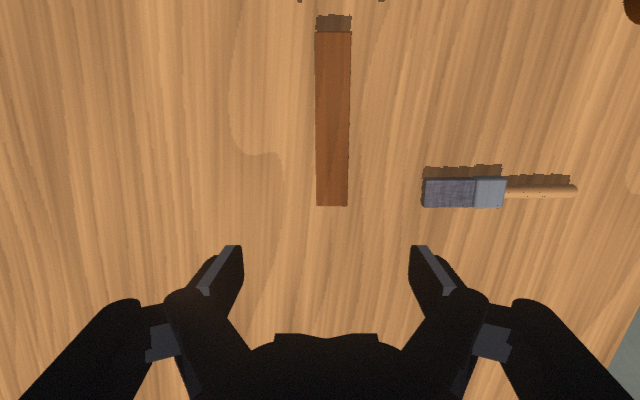

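```bash
python3 -m crank '[{"angular":[0,0,0],"delta_pos":[-0.2,0.08,0.9],"gripper":1},{"angular":[0,0,0],"delta_pos":[-0.2,0.08,0.9],"gripper":1},{"angular":[0,0,0],"delta_pos":[-0.2,0.08,0.9],"gripper":1},{"angular":[0,0,0],"delta_pos":[0,0,0.9],"gripper":1},{"angular":[0,0,0],"delta_pos":[0,0,0.9],"gripper":1},{"angular":[0,0,0],"delta_pos":[0,0,0.9],"gripper":1},{"angular":[0,0,0],"delta_pos":[0,0,0.9],"gripper":1},{"angular":[0,0,0],"delta_pos":[0,0,0.7],"gripper":1},{"angular":[0,0,0],"delta_pos":[0,0,0.48],"gripper":1},{"angular":[0,0,0],"delta_pos":[0,0,0],"gripper":1}]' && python3 -m crank '[{"angular":[0,0,0],"delta_pos":[0,0,0],"gripper":0.2},{"angular":[0,0,0],"delta_pos":[0,0,0],"gripper":0.2},{"angular":[0,0,0],"delta_pos":[0,0,0],"gripper":0.2},{"angular":[0,0,0],"delta_pos":[0,0,0],"gripper":0.2},{"angular":[0,0,0],"delta_pos":[0,0,0],"gripper":0.2},{"angular":[0,0,0],"delta_pos":[0,0,0],"gripper":0.2}]'
```

```text
time: 5.9
tool_pos: [0.4681, -0.3171, 0.0228]
tool_rot: [-0.001, 0.67, 0.743, -0.0]
contact_force: [-0.3, 0.9, -0.4]
gripper_width: 1.002
time: 6.65
tool_pos: [0.4698, -0.3181, 0.0252]
tool_rot: [0.001, 0.67, 0.743, 0.0]
contact_force: [0.0, 0.6, 6.0]
gripper_width: 0.456
```

```bash
python3 -m crank '[{"angular":[0,0,0],"delta_pos":[0,0,0],"gripper":0.7},{"angular":[0,0,0],"delta_pos":[0,0,0],"gripper":0.7},{"angular":[0,0,0],"delta_pos":[0,0,-0.27],"gripper":0.7},{"angular":[0,0,0],"delta_pos":[0,0,0],"gripper":0.7},{"angular":[0,0,0],"delta_pos":[0,0,0],"gripper":0.2},{"angular":[0,0,0],"delta_pos":[0,0,0],"gripper":0.2},{"angular":[0,0,0],"delta_pos":[0,0,0],"gripper":0.2},{"angular":[0,0,0],"delta_pos":[0,0,0],"gripper":0.2},{"angular":[0,0,0],"delta_pos":[0,0,0],"gripper":0.2}]'; python3 - <<'E'
from h import *
s=state();im=grab_frame('wrist');cv2.imwrite('pics/wrist2.png',im[:,:,::-1])
print(s)
E
```

```text
time: 7.78
tool_pos: [0.4693, -0.3176, 0.0325]
tool_rot: [0.0, 0.67, 0.743, -0.0]
contact_force: [-0.0, 0.2, 4.0]
gripper_width: 0.446
{'time': 7.775, 'joint_pos': array([-7.26367056e-01,  1.49301303e-01,  1.89783345e+00, -2.73073145e-05,
        1.09355004e+00, -8.29877643e-01]), 'joint_vel': array([-7.43563558e-04,  1.41887972e-03,  7.64463376e-05, -7.41228284e-04,
        9.60048500e-04,  1.92303240e-03]), 'joint_efforts': array([ 2.21077132e-02, -3.48997808e+01, -2.85869282e+01,  2.09227146e-02,
       -1.21762056e-02, -6.28850801e-03]), 'tool_pos': array([ 0.46926521, -0.31764998,  0.03245345]), 'tool_rot': array([ 4.54007983e-04,  6.69575054e-01,  7.42744263e-01, -8.82787167e-06]), 'contact_force': array([-0.00910377,  0.21104993,  3.9720807 ]), 'ft_torque': array([-0.02733144,  0.10419299, -0.01126021]), 'gripper_width': 0.4458500159756152}
```

View pics/wrist2.png

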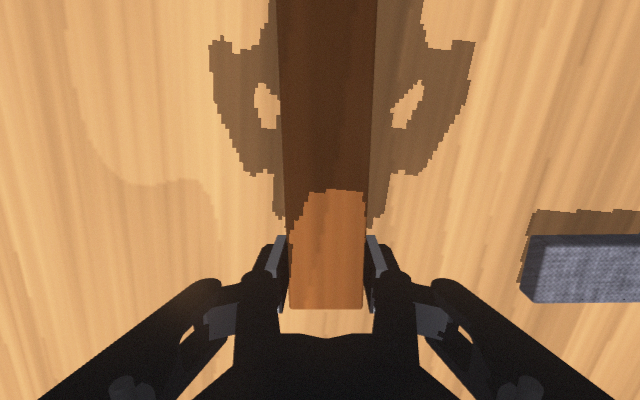

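```bash
python3 -m crank '[{"angular":[0,0,0],"delta_pos":[0,0,-0.5],"gripper":0.2},{"angular":[0,0,0],"delta_pos":[0,0,-0.9],"gripper":0.2},{"angular":[0,0,0],"delta_pos":[0,0,-0.9],"gripper":0.2},{"angular":[0,0,0],"delta_pos":[0,0,-0.9],"gripper":0.2},{"angular":[0,0,0],"delta_pos":[0,0,-0.9],"gripper":0.2},{"angular":[0,0,0],"delta_pos":[0,0,-0.9],"gripper":0.2},{"angular":[0,0,0],"delta_pos":[0,0,-0.9],"gripper":0.2},{"angular":[0,0,0],"delta_pos":[0,0,-0.9],"gripper":0.2},{"angular":[0,0,0],"delta_pos":[0,0,-0.9],"gripper":0.2},{"angular":[0,0,0],"delta_pos":[0,0,0],"gripper":0.2}]';  python3 - <<'E'
from h import *
plan([0.58,0.02,0.265],np.radians(92.5),13)
E
```

```text
time: 9.07
tool_pos: [0.4696, -0.3179, 0.2656]
tool_rot: [0.002, 0.67, 0.743, 0.0]
contact_force: [0.1, 0.1, -1.8]
gripper_width: 0.446
n 13 rot/row [0.003 0.003 0.053] total units [ 1.0823e+01  4.8250e+00 -1.0000e-03] rotunits [0.036 0.038 0.687]
0 [0.83, 0.37, -0.0]
1 [0.83, 0.37, 0.0]
2 [0.84, 0.36, 0.0]
3 [0.84, 0.36, 0.0]
4 [0.84, 0.36, 0.0]
5 [0.84, 0.35, 0.0]
6 [0.84, 0.35, 0.0]
7 [0.84, 0.34, 0.0]
8 [0.85, 0.34, 0.0]
9 [0.85, 0.34, 0.0]
10 [0.85, 0.33, 0.0]
11 [0.85, 0.33, 0.0]
12 [0.85, 0.32, 0.0]
```

```bash
python3 -m crank '[{"angular":[0,0,0.05],"delta_pos":[0.83,0.37,0],"gripper":0.2},{"angular":[0,0,0.05],"delta_pos":[0.83,0.37,0],"gripper":0.2},{"angular":[0,0,0.06],"delta_pos":[0.84,0.36,0],"gripper":0.2},{"angular":[0,0,0.06],"delta_pos":[0.84,0.36,0],"gripper":0.2},{"angular":[0,0,0.06],"delta_pos":[0.84,0.36,0],"gripper":0.2},{"angular":[0,0,0.06],"delta_pos":[0.84,0.35,0],"gripper":0.2},{"angular":[0,0,0.06],"delta_pos":[0.84,0.35,0],"gripper":0.2},{"angular":[0,0,0.06],"delta_pos":[0.84,0.34,0],"gripper":0.2},{"angular":[0,0,0.06],"delta_pos":[0.85,0.34,0],"gripper":0.2},{"angular":[0,0,0.06],"delta_pos":[0.85,0.34,0],"gripper":0.2},{"angular":[0,0,0.06],"delta_pos":[0.85,0.33,0],"gripper":0.2},{"angular":[0,0,0.06],"delta_pos":[0.85,0.33,0],"gripper":0.2}]' && python3 -m crank '[{"angular":[0,0,0],"delta_pos":[0.85,0.32,0],"gripper":0.2},{"angular":[0,0,0],"delta_pos":[0,0,0],"gripper":0.2},{"angular":[0,0,0],"delta_pos":[0,0,0],"gripper":0.2}]';  python3 - <<'E'
from h import *
s=state();im=grab_frame('wrist');cv2.imwrite('pics/wrist3.png',im[:,:,::-1])
im=grab_frame('top');cv2.imwrite('pics/top3.png',im[:,:,::-1])
print(s['tool_pos'],s['tool_rot'],s['joint_pos'])
m=rect('wrist','fixture',.016,s);cv2.imwrite('pics/m3.png',m*255)
rect('wrist','blank_center',.25,s)
for n,z in [('fixture',0),('fixture_mouth',.031),('fixture_stop',.031),('fixture_bridge',.058),('knob_grip',.1405)]:
  for d in landmark_of('wrist',n)[:2]: print(n,d,onz('wrist',[d['pixel']],z,s))
E
```

```text
time: 10.58
tool_pos: [0.5706, -0.0046, 0.2606]
tool_rot: [-0.001, 0.692, 0.722, -0.001]
contact_force: [0.5, -0.5, -0.8]
gripper_width: 0.447
time: 10.95
tool_pos: [0.5792, 0.02, 0.2615]
tool_rot: [-0.001, 0.692, 0.722, -0.001]
contact_force: [0.6, -0.1, -1.9]
gripper_width: 0.452
[0.57924642 0.01995256 0.26153439] [-0.00078994  0.69193598  0.72195777 -0.00097674] [-9.36910611e-02 -6.07642235e-02  1.70398050e+00 -5.50281486e-04
  1.50082809e+00 -1.36112351e-01]
fixture 0.95 [365.8, 0.0, 393.9, 197.5] ((0.6357616186141968, 0.09680663049221039), (0.2323712706565857, 0.01758788339793682), 89.44056701660156) [[0.6258000135421753, -0.019300000742077827], [0.6434000134468079, -0.019500000402331352], [0.6456999778747559, 0.21289999783039093], [0.6280999779701233, 0.21310000121593475]]
blank_center 0.63 [277.5, 0.8, 374.6, 309.0] ((0.5771136283874512, 0.06096876412630081), (0.04227669537067413, 0.15424630045890808), 2.2787985801696777) [[0.5529000163078308, 0.1371999979019165], [0.5590999722480774, -0.016899999231100082], [0.6013000011444092, -0.015300000086426735], [0.5952000021934509, 0.1388999968767166]][ WARN:0@3.789] global loadsave.cpp:1063 imwrite_ Unsupported depth image for selected encoder is fallbacked to CV_8U.
```

View pics/wrist3.png

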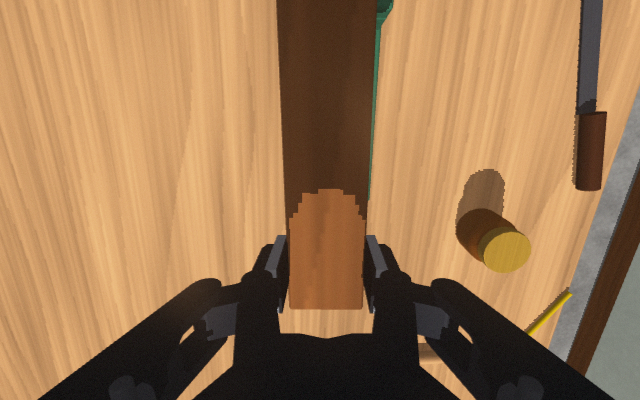

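View pics/m3.png

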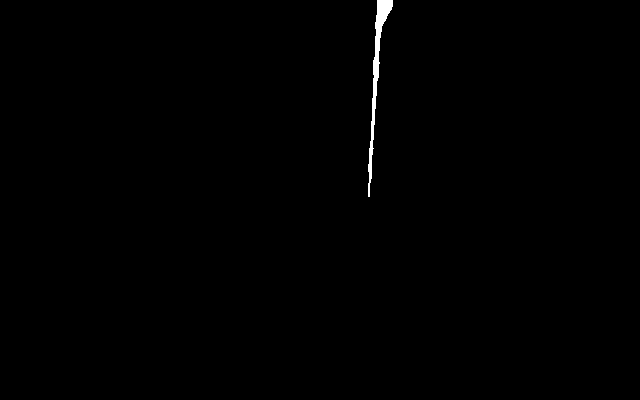

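```bash
python3 -m crank '[{"angular":[0,0,0],"delta_pos":[0.7,-0.9,0],"gripper":0.2},{"angular":[0,0,0],"delta_pos":[0.7,-0.9,0],"gripper":0.2},{"angular":[0,0,0],"delta_pos":[0.7,-0.9,0],"gripper":0.2},{"angular":[0,0,0],"delta_pos":[0.5,-0.9,0],"gripper":0.2},{"angular":[0,0,0],"delta_pos":[0,-0.6,0],"gripper":0.2},{"angular":[0,0,0],"delta_pos":[0,0,0],"gripper":0.2},{"angular":[0,0,0],"delta_pos":[0,0,0],"gripper":0.2}]';  python3 - <<'E'
from h import *
s=state();im=grab_frame('wrist');cv2.imwrite('pics/wrist4.png',im[:,:,::-1])
print(s['tool_pos'],s['tool_rot'],s['joint_pos'])
m=rect('wrist','fixture',.016,s);cv2.imwrite('pics/m4.png',m.astype(np.uint8)*255)
for n,z in [('fixture',0),('fixture_mouth',.031),('fixture_stop',.031),('fixture_bridge',.058),('knob_grip',.1405)]:
  for d in landmark_of('wrist',n)[:2]: print(n,d,onz('wrist',[d['pixel']],z,s))
E
```

```text
time: 12.28
tool_pos: [0.4513, 0.0927, 0.2633]
tool_rot: [0.0, 0.692, 0.722, 0.0]
contact_force: [-0.1, 0.0, -1.2]
gripper_width: 0.449
[0.45132565 0.0927405  0.26325778] [2.77558413e-04 6.92062979e-01 7.21837010e-01 2.94046612e-04] [ 4.09153144e-02 -3.66757710e-01  1.96151436e+00  7.26198512e-06
  1.54602733e+00 -1.19481527e-03]
fixture 0.88 [372.6, 0.0, 520.8, 251.6] ((0.600245475769043, 0.13178636133670807), (0.15270914137363434, 0.31709277629852295), 1.2695788145065308) [[0.5203999876976013, 0.28859999775886536], [0.527400016784668, -0.0284000001847744], [0.6801000237464905, -0.02500000037252903], [0.6730999946594238, 0.2919999957084656]]
fixture {'pixel': [422.0, 129.3], 'conf': 0.73} [[0.57801401 0.14426944 0.        ]]
fixture_mouth {'pixel': [431.0, 136.9], 'conf': 0.88} [[0.58009903 0.13750205 0.031     ]]
fixture_stop {'pixel': [451.2, 12.0], 'conf': 0.59} [[0.58179491 0.2730155  0.031     ]]
knob_grip {'pixel': [443.6, 57.9], 'conf': 0.94} [[0.54021398 0.20912028 0.1405    ]]
```

View pics/wrist4.png

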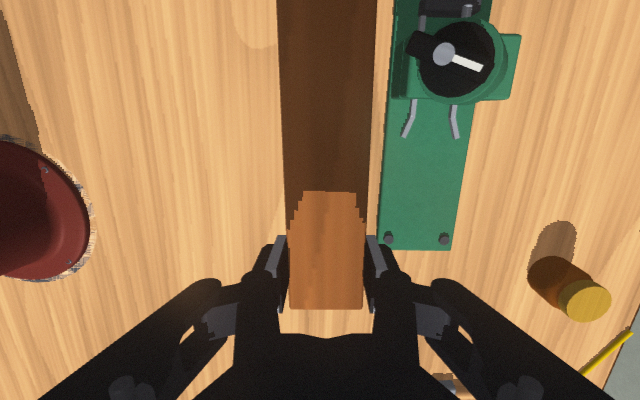

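View pics/m4.png

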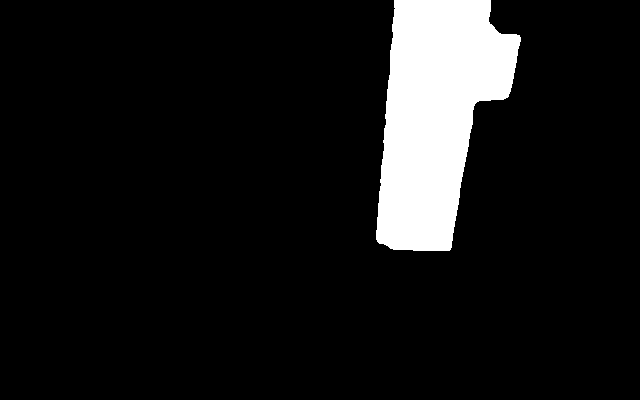

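```bash
python3 - <<'E'
from h import *
s=state();m=cv2.imread('pics/m4.png',0)>0
def fit(px,z):
    w=onz('wrist',px,z,s)[:,:2];vx,vy,x0,y0=cv2.fitLine(w.astype(np.float32),cv2.DIST_HUBER,0,.001,.001).ravel()
    return np.array([x0,y0]),np.array([vx,vy])
rows=np.arange(115,240);r=[(np.where(m[y])[0].max()+1,y+.5) for y in rows]
l=[(np.where(m[y])[0].min(),y+.5) for y in range(60,230)]
cols=range(400,445);b=[(x+.5,np.where(m[:,x])[0].max()+1) for x in cols]
for n,px,z in [('right',r,.016),('left0',l,0),('left16',l,.016),('end',b,.016)]:
    p,d=fit(px,z);d=d*np.sign(d[1] if abs(d[1])>.5 else d[0]);print(n,p,np.degrees(np.arctan2(d[1],d[0])), 'x at y=.0,.14:',[p[0]+d[0]/d[1]*(yy-p[1]) for yy in (0,.14)] if abs(d[1])>.5 else '')
E
```

```text
right [0.636107   0.08244865] 91.05533 x at y=.0,.14: [np.float32(0.6376258), np.float32(0.6350469)]
left0 [0.5278501  0.11797506] 91.184326 x at y=.0,.14: [np.float32(0.53028905), np.float32(0.5273948)]
left16 [0.52454394 0.12006492] 91.18432 x at y=.0,.14: [np.float32(0.52702606), np.float32(0.52413183)]
end [ 0.5983909 -0.0274118] 0.52041066 x at y=.0,.14:
```

```bash
python3 - <<'E'
from h import *
s=state()
def F(p,x,y,a):
    p=np.atleast_2d(p).astype(float)/1000;c,q=np.cos(a),np.sin(a)
    return np.c_[x+c*p[:,0]-q*p[:,1],y+q*p[:,0]+c*p[:,1],p[:,2]]
pose=(0.5802,0.1428,np.radians(1.1))
segs=[[(-55,-170,16),(55,-170,16)],[(55,-170,16),(55,170,16)],[(-55,-170,16),(-55,170,16)],[(-55,-170,0),(-55,170,0)],[(-55,170,16),(55,170,16)],
[(-22,20,24),(-22,130,24)],[(22,20,24),(22,130,24)],[(-31.5,-6,24),(-22,20,24)],[(31.5,-6,24),(22,20,24)],[(-30,130,42),(30,130,42)],
[(-53,40,88),(53,40,88)],[(-53,100,88),(53,100,88)],[(53,40,88),(53,100,88)]]
for cam,f,box in [('wrist','pics/wrist4.png',(350,0,200,260)),('top','pics/top3.png',(240,170,160,80))]:
    im=cv2.imread(f);k=3 if cam=='wrist' else 5
    x,y,w,h=box;c=cv2.resize(im[y:y+h,x:x+w],None,fx=k,fy=k,interpolation=cv2.INTER_CUBIC)
    for sg in segs:
        a,b=((proj(cam,F(sg,*pose),s)-[x,y]+.0)*k).round().astype(int)
        cv2.line(c,tuple(map(int,a)),tuple(map(int,b)),(0,0,255),1)
    cv2.imwrite(f'pics/ov_{cam}.png',c[:600,:800])
E
```

```text
(no output)
```

View pics/ov_wrist.png

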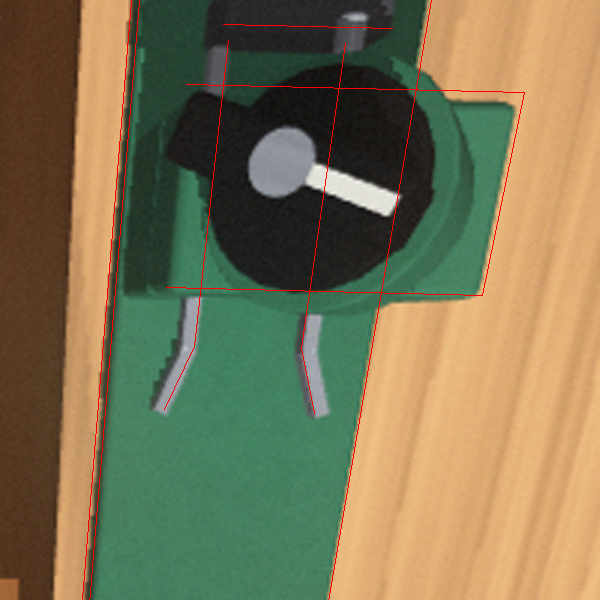

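View pics/ov_top.png

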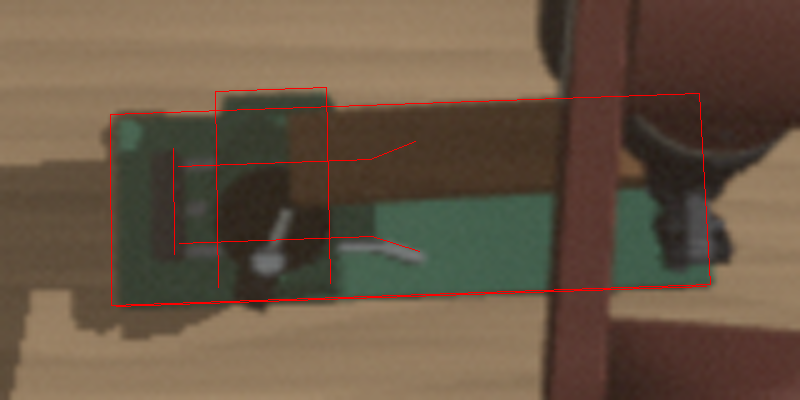

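```bash
python3 - <<'E'
from h import *
plan([0.5838,-0.0440,0.263],np.radians(91.1),6)
E
```

```text
n 6 rot/row [-0.001  0.     0.044] total units [-4.741  4.228 -0.005] rotunits [-0.004  0.     0.264]
0 [-0.79, 0.7, -0.0]
1 [-0.79, 0.71, -0.0]
2 [-0.78, 0.71, -0.0]
3 [-0.78, 0.71, -0.0]
4 [-0.78, 0.72, -0.0]
5 [-0.78, 0.72, -0.0]
```

```bash
python3 -m crank '[{"angular":[0,0,0.04],"delta_pos":[-0.79,0.7,0],"gripper":0.2},{"angular":[0,0,0.04],"delta_pos":[-0.79,0.71,0],"gripper":0.2},{"angular":[0,0,0.04],"delta_pos":[-0.78,0.71,0],"gripper":0.2},{"angular":[0,0,0.05],"delta_pos":[-0.78,0.71,0],"gripper":0.2},{"angular":[0,0,0.05],"delta_pos":[-0.78,0.72,0],"gripper":0.2},{"angular":[0,0,0.05],"delta_pos":[-0.78,0.72,0],"gripper":0.2},{"angular":[0,0,0],"delta_pos":[0,0,0.9],"gripper":0.2},{"angular":[0,0,0],"delta_pos":[0,0,0.9],"gripper":0.2},{"angular":[0,0,0],"delta_pos":[0,0,0.9],"gripper":0.2},{"angular":[0,0,0],"delta_pos":[0,0,0.9],"gripper":0.2},{"angular":[0,0,0],"delta_pos":[0,0,0.9],"gripper":0.2},{"angular":[0,0,0],"delta_pos":[0,0,0.9],"gripper":0.2}]' && python3 -m crank '[{"angular":[0,0,0],"delta_pos":[0,0,0.8],"gripper":0.2},{"angular":[0,0,0],"delta_pos":[0,0,0],"gripper":0.2},{"angular":[0,0,0],"delta_pos":[0,0,0],"gripper":0.2}]'; python3 - <<'E'
from h import *
s=state();im=grab_frame('wrist');cv2.imwrite('pics/wrist5.png',im[:,:,::-1])
im=grab_frame('side');cv2.imwrite('pics/side5.png',cv2.resize(im[120:270,250:450,::-1],None,fx=4,fy=4))
print(s['tool_pos'],s['tool_rot'])
plan([0.5838,-0.0440,0.0545],np.radians(91.1),1)
E
```

```text
time: 14.12
tool_pos: [0.5837, -0.0439, 0.1]
tool_rot: [-0.0, 0.7, 0.714, -0.0]
contact_force: [0.3, -0.2, -1.0]
gripper_width: 0.452
time: 14.5
tool_pos: [0.5843, -0.044, 0.078]
tool_rot: [0.001, 0.7, 0.714, 0.0]
contact_force: [0.8, 0.7, -1.2]
gripper_width: 0.452
[ 0.58430542 -0.04398213  0.07798983] [5.70385909e-04 7.00411682e-01 7.13738754e-01 3.76484691e-04]
n 1 rot/row [ 0.032  0.007 -0.004] total units [ 0.002 -0.035  0.808] rotunits [ 0.032  0.007 -0.004]
0 [0.0, -0.04, 0.81]
```

View pics/wrist5.png

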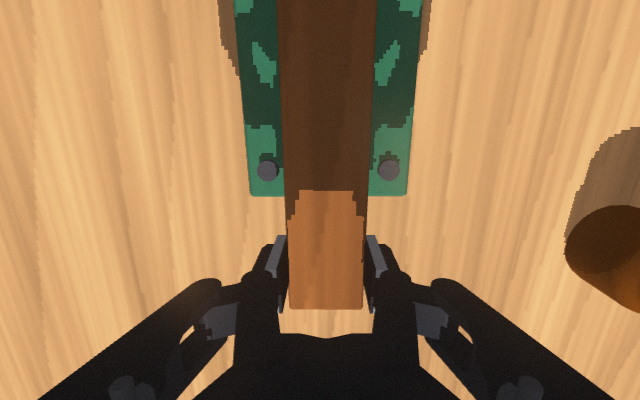

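View pics/side5.png

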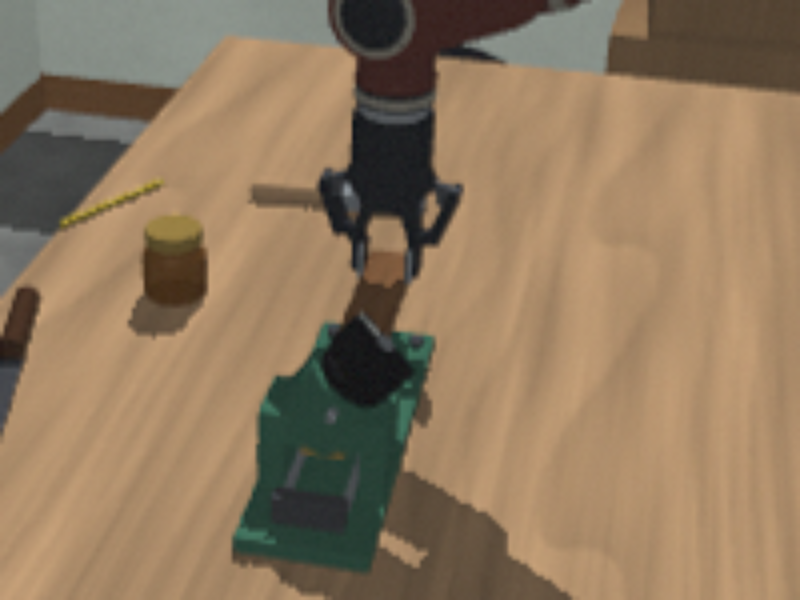

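```bash
python3 - <<'E'
from h import *
s=state();m=silhouettes('wrist','fixture')
grab_frame('wrist');s=state();mm=silhouettes('wrist','fixture')[0]['mask']
im=cv2.imread('pics/wrist5.png')
out=im.copy();out[mm]=(0,0,255);cv2.imwrite('pics/m5.png',out)
L=[];Rr=[]
for y in range(100,190,10):
    x=np.where(mm[y])[0];print(y,x.min(),x.max()+1,(x.min()+x.max()+1)/2)
    L.append((x.min(),y+.5));Rr.append((x.max()+1,y+.5))
for z in (0,.016):
  for n,px in(('L',L),('R',Rr)):
    w=onz('wrist',px,z,s)[:,:2];print(z,n,np.polyfit(w[:,1],w[:,0],1), w[0],w[-1])
x=[(c+.5,np.where(mm[:,c])[0].max()+1) for c in list(range(255,280))+list(range(375,402))];w=onz('wrist',x,.016,s);print(np.polyfit(w[:,0],w[:,1],1),w[:,1].mean())
E
```

```text
100 241 415 328.0
110 242 413 327.5
120 243 412 327.5
130 244 411 327.5
140 245 410 327.5
150 245 409 327.0
160 247 409 328.0
170 247 407 327.0
180 247 406 326.5
0 L [-0.01349347  0.52588815] [0.52516547 0.03450494] [ 0.52563838 -0.02174099]
0 R [-0.00256587  0.64344372] [0.64379535 0.03667108] [ 0.6434221  -0.01966569]
0.016 L [-0.01349347  0.53036041] [0.52966045 0.03431566] [ 0.53009625 -0.01751728]
0.016 R [-0.00256587  0.6386652 ] [0.63898278 0.03631185] [ 0.63863881 -0.0156048 ]
[ 0.01976603 -0.0392391 ] -0.027632164648248102
```

View pics/m5.png

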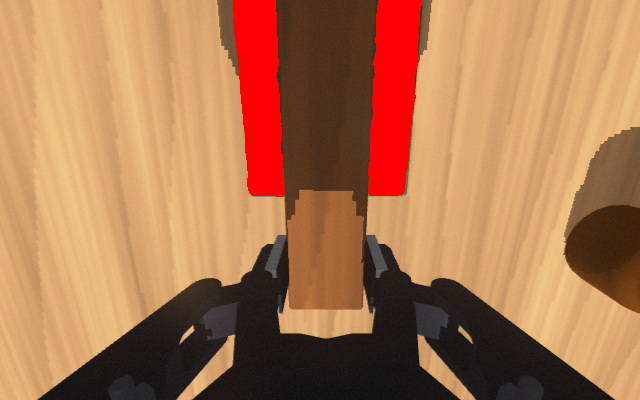

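```bash
python3 -m crank '[{"angular":[0,0,0],"delta_pos":[0,0,0.5],"gripper":0.2},{"angular":[0,0,0],"delta_pos":[0,0,0.3],"gripper":0.2},{"angular":[0,0,0],"delta_pos":[0,0,0.1],"gripper":0.2},{"angular":[0,0,0],"delta_pos":[0,0,0],"gripper":0.2},{"angular":[0,0,0],"delta_pos":[0,0,0],"gripper":0.2}]' ; python3 -m crank '[{"angular":[0,0,0],"delta_pos":[0,0,0.07],"gripper":0.2},{"angular":[0,0,0],"delta_pos":[0,0,0],"gripper":0.2},{"angular":[0,0,0],"delta_pos":[0,0,0],"gripper":0.2}]'
```

```text
time: 15.38
tool_pos: [0.5838, -0.0438, 0.0502]
tool_rot: [0.0, 0.7, 0.714, 0.0]
contact_force: [1.3, 0.6, -2.7]
gripper_width: 0.453
time: 15.75
tool_pos: [0.584, -0.0439, 0.0484]
tool_rot: [0.0, 0.7, 0.714, 0.0]
contact_force: [-0.2, -0.3, 1.7]
gripper_width: 0.446
```

```bash
python3 -m crank '[{"angular":[0,0,0],"delta_pos":[0.3,0,0],"gripper":0.2},{"angular":[0,0,0],"delta_pos":[0.3,0,0],"gripper":0.2},{"angular":[0,0,0],"delta_pos":[0.3,0,0],"gripper":0.2},{"angular":[0,0,0],"delta_pos":[0.3,0,0],"gripper":0.2},{"angular":[0,0,0],"delta_pos":[0.3,0,0],"gripper":0.2},{"angular":[0,0,0],"delta_pos":[0,0,0],"gripper":0.2}]' ; python3 - <<'E'
from h import *
s=state();im=grab_frame('wrist');cv2.imwrite('pics/wrist6.png',im[:,:,::-1])
print(s['contact_force'],s['ft_torque'])
E
```

```text
time: 16.5
tool_pos: [0.5831, 0.0026, 0.0484]
tool_rot: [-0.0, 0.7, 0.714, 0.001]
contact_force: [-0.2, 0.7, 5.8]
gripper_width: 0.45
[-0.16214237  0.69716449  5.80807064] [ 0.12441979  0.142543   -0.03718027]
```

View pics/wrist6.png

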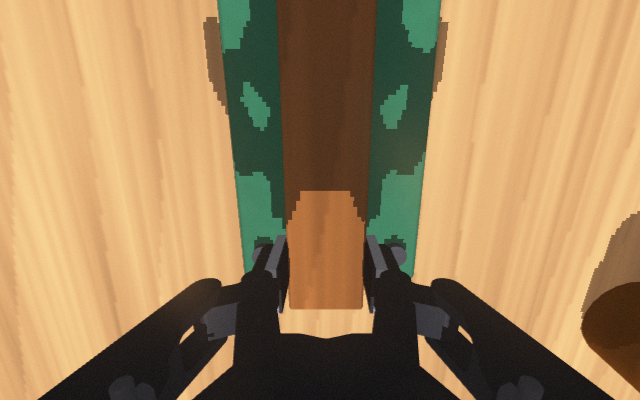

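```bash
python3 -m crank '[{"angular":[0,0,0],"delta_pos":[0.3,0.03,0],"gripper":0.2},{"angular":[0,0,0],"delta_pos":[0.3,0,0],"gripper":0.2},{"angular":[0,0,0],"delta_pos":[0.3,0,0],"gripper":0.2},{"angular":[0,0,0],"delta_pos":[0,0,0],"gripper":0.2}]' ; python3 - <<'E'
from h import *
s=state()
print(s['contact_force'],s['ft_torque'])
E
```

```text
time: 17.05
tool_pos: [0.5835, 0.0296, 0.0485]
tool_rot: [-0.0, 0.7, 0.714, 0.001]
contact_force: [0.4, 1.7, 5.5]
gripper_width: 0.446
[0.38818766 1.65643087 5.54955521] [ 0.07978047  0.03779625 -0.01932918]
```

```bash
python3 -m crank '[{"angular":[0,0,0],"delta_pos":[0.3,0,0],"gripper":0.2},{"angular":[0,0,0],"delta_pos":[0.3,0,0],"gripper":0.2},{"angular":[0,0,0],"delta_pos":[0.3,0,0],"gripper":0.2},{"angular":[0,0,0],"delta_pos":[0.3,0,0],"gripper":0.2},{"angular":[0,0,0],"delta_pos":[0.3,0,0],"gripper":0.2},{"angular":[0,0,0],"delta_pos":[0.3,0,0],"gripper":0.2},{"angular":[0,0,0],"delta_pos":[0,0,0],"gripper":0.2}]' ; python3 - <<'E'
from h import *
s=state()
print(s['contact_force'],s['ft_torque'])
im=grab_frame('side');cv2.imwrite('pics/side7.png',cv2.resize(im[120:270,250:450,::-1],None,fx=4,fy=4))
E
```

```text
time: 17.92
tool_pos: [0.5824, 0.0827, 0.0484]
tool_rot: [0.0, 0.7, 0.714, 0.0]
contact_force: [0.7, -2.2, 5.2]
gripper_width: 0.45
[ 0.71511482 -2.20982154  5.16816001] [-0.39177068  0.02226037 -0.09064352]
```

View pics/side7.png

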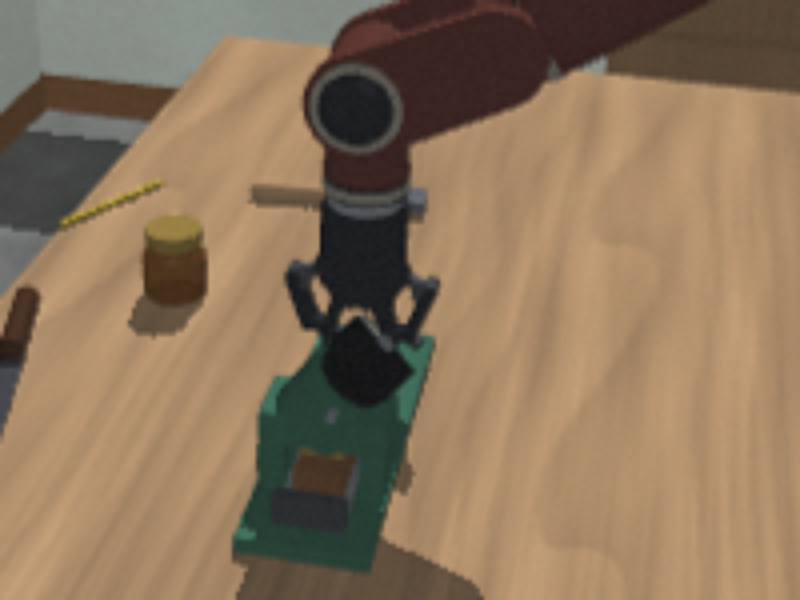

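```bash
python3 -m crank '[{"angular":[0,0,0],"delta_pos":[0.2,0,0],"gripper":0.2},{"angular":[0,0,0],"delta_pos":[0.2,0,0],"gripper":0.2},{"angular":[0,0,0],"delta_pos":[0.1,0,0],"gripper":0.2},{"angular":[0,0,0],"delta_pos":[0,0,0],"gripper":0.2}]' ;python3 -m crank '[{"angular":[0,0,0],"delta_pos":[0.07,0,0],"gripper":0.2},{"angular":[0,0,0],"delta_pos":[0,0,0],"gripper":0.2}]'; python3 -m crank '[{"angular":[0,0,0],"delta_pos":[0.07,0,0],"gripper":0.2},{"angular":[0,0,0],"delta_pos":[0,0,0],"gripper":0.2}]'
```

```text
time: 18.48
tool_pos: [0.5822, 0.0969, 0.0485]
tool_rot: [0.001, 0.7, 0.714, -0.0]
contact_force: [0.6, -4.3, 6.2]
gripper_width: 0.447
time: 18.73
tool_pos: [0.5822, 0.0987, 0.0485]
tool_rot: [0.001, 0.7, 0.714, -0.0]
contact_force: [0.4, -6.1, 5.7]
gripper_width: 0.454
time: 18.98
tool_pos: [0.5821, 0.1007, 0.0485]
tool_rot: [0.001, 0.7, 0.714, -0.0]
contact_force: [0.1, -7.1, 6.3]
gripper_width: 0.45
```

```bash
for i in 1 ; do python3 -m crank '[{"angular":[0,0,0],"delta_pos":[0.07,0,0],"gripper":0.2},{"angular":[0,0,0],"delta_pos":[0,0,0],"gripper":0.2}]'; python3 -m crank '[{"angular":[0,0,0],"delta_pos":[0.07,0,0],"gripper":0.2},{"angular":[0,0,0],"delta_pos":[0,0,0],"gripper":0.2}]'; done;  python3 - <<'E'
from h import *
s=state()
im=grab_frame('side');cv2.imwrite('pics/side8.png',cv2.resize(im[190:265,310:390,::-1],None,fx=8,fy=8))
im=grab_frame('wrist');cv2.imwrite('pics/wrist8.png',im[:,:,::-1])
E
```

```text
time: 19.23
tool_pos: [0.5821, 0.1011, 0.0484]
tool_rot: [0.002, 0.7, 0.714, -0.002]
contact_force: [-0.2, -13.4, 6.8]
gripper_width: 0.448
time: 19.48
tool_pos: [0.5822, 0.1012, 0.0485]
tool_rot: [0.004, 0.7, 0.714, -0.003]
contact_force: [0.0, -19.1, 6.8]
gripper_width: 0.453
```

View pics/side8.png

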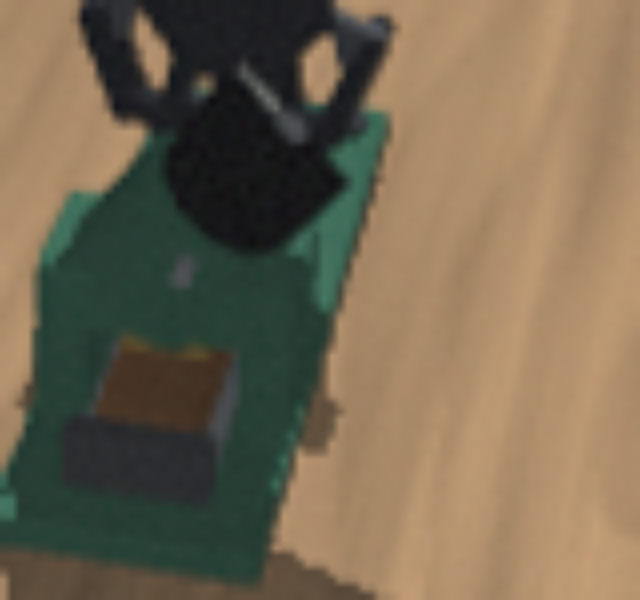

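View pics/wrist8.png

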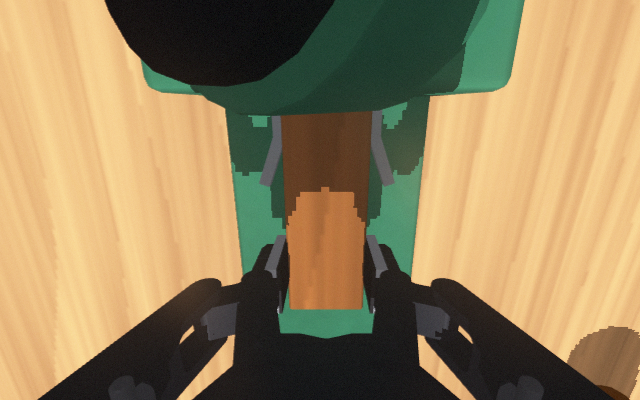

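```bash
python3 -m crank '[{"angular":[0,0,0],"delta_pos":[-0.1,0,0],"gripper":0.2},{"angular":[0,0,0],"delta_pos":[0,0,0],"gripper":0.2},{"angular":[0,0,0],"delta_pos":[0,0,0],"gripper":0.75},{"angular":[0,0,0],"delta_pos":[0,0,0],"gripper":0.75},{"angular":[0,0,0],"delta_pos":[0,0,0],"gripper":0.75},{"angular":[0,0,0],"delta_pos":[0,0,0],"gripper":0.75}]'; python3 -m crank '[{"angular":[0,0,0],"delta_pos":[0,0,-0.5],"gripper":0.75},{"angular":[0,0,0],"delta_pos":[0,0,-0.9],"gripper":0.75},{"angular":[0,0,0],"delta_pos":[-0.5,0,-0.9],"gripper":0.75},{"angular":[0,0,0],"delta_pos":[-0.9,0,-0.9],"gripper":0.75},{"angular":[0,0,0],"delta_pos":[-0.9,0,-0.9],"gripper":0.75},{"angular":[0,0,0],"delta_pos":[-0.9,0,-0.9],"gripper":0.75},{"angular":[0,0,0],"delta_pos":[-0.5,0,-0.9],"gripper":0.75},{"angular":[0,0,0],"delta_pos":[0,0,-0.9],"gripper":0.75},{"angular":[0,0,0],"delta_pos":[0,0,-0.5],"gripper":0.75},{"angular":[0,0,0],"delta_pos":[0,0,0],"gripper":0.75},{"angular":[0,0,0],"delta_pos":[0,0,0],"gripper":0.75}]'; python3 - <<'E'
from h import *
s=state();im=grab_frame('wrist');cv2.imwrite('pics/wrist9.png',im[:,:,::-1])
im=grab_frame('side');cv2.imwrite('pics/side9.png',cv2.resize(im[190:265,310:390,::-1],None,fx=8,fy=8))
print(s['tool_pos'],s['tool_rot'],s['joint_pos'],s['contact_force'])
for n,z in [('knob_grip',.1405),('fixture_stop',.031),('fixture_mouth',.031)]:
  for d in landmark_of('wrist',n)[:2]: print(n,d,onz('wrist',[d['pixel']],z,s))
E
```

```text
time: 20.32
tool_pos: [0.5814, 0.103, 0.0476]
tool_rot: [-0.0, 0.7, 0.714, -0.0]
contact_force: [1.2, 0.2, 0.2]
gripper_width: 0.75
time: 21.7
tool_pos: [0.5832, -0.0081, 0.2657]
tool_rot: [-0.001, 0.7, 0.714, -0.001]
contact_force: [-0.6, -0.1, -0.0]
gripper_width: 0.747
[ 0.58322523 -0.0080597   0.26566462] [-7.80590971e-04  7.00276294e-01  7.13871273e-01 -5.54233491e-04] [-1.41390114e-01 -5.45359321e-02  1.69114315e+00  3.25704835e-05
  1.50689983e+00 -1.60618733e-01] [-0.56949432 -0.06869035 -0.03396641]
```

View pics/wrist9.png

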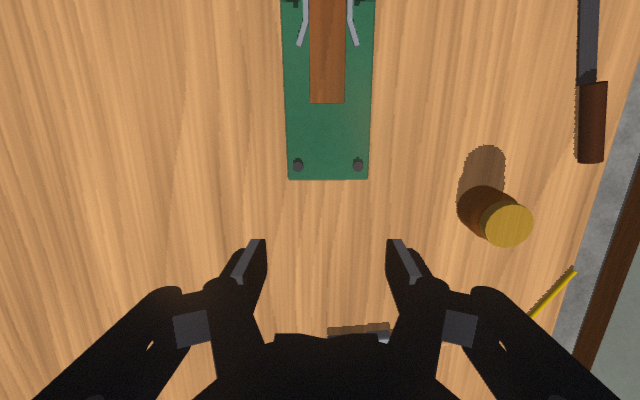

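View pics/side9.png

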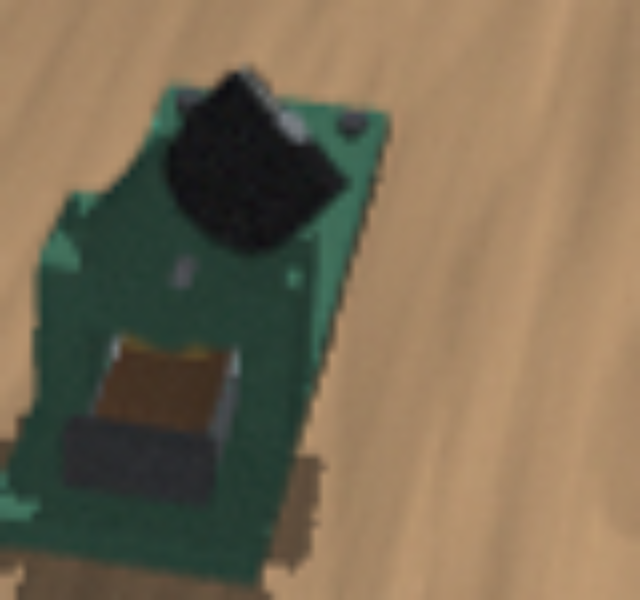

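```bash
cat >> h.py <<'E'
FX,FY,FA=.5811,.1426,np.radians(1.1)
def W(p):
    p=np.atleast_2d(p).astype(float);c,q=np.cos(FA),np.sin(FA)
    return np.c_[FX+c*p[:,0]-q*p[:,1],FY+q*p[:,0]+c*p[:,1],p[:,2]]
RF=R.from_euler('z',FA)
t35=np.radians(35)
GX=RF.apply([np.cos(t35),0,np.sin(t35)]);GY=RF.apply([0,1,0]);GZ=RF.apply([-np.sin(t35),0,np.cos(t35)])
G=W([-.0374,.07,.1405])[0]
def toolR(k): # tool x = -wing x
    wx=np.cos(k)*GX-np.sin(k)*GY; x=-wx; z=-GZ; return R.from_matrix(np.c_[x,np.cross(z,x),z])
def kang(s): # knob angle from tool orientation
    x=-T(s).apply([1,0,0]); return np.arctan2(-x@GY,x@GX)
def onknob(px,s,h=.011):
    o,d=ray('wrist',px,s);P=G+h*GZ;return o+d*(((P-o)@GZ)/(d@GZ))[:,None]
def kpose(s):
    v=s['tool_pos']-G;print('tcp rel grip in G frame mm',(1e3*np.array([v@GX,v@GY,v@GZ])).round(1),'k',round(float(kang(s)),3),'axis err',np.degrees(np.arccos(-T(s).apply([0,0,1])@GZ)).round(2),'F',s['contact_force'].round(1),'tq',s['ft_torque'].round(2),'w',round(s['gripper_width'],3))
E
python3 - <<'E'
from h import *
print(G)
class S(dict):pass
s={'tool_pos':np.array([0.45132565,0.0927405,0.26325778]),'tool_rot':np.array([2.77558413e-04,6.92062979e-01,7.21837010e-01,2.94046612e-04])}
p=onknob([[452,58.3],[482.7,68.3]],s);v=p[1]-p[0];print(p,'k0',np.arctan2(-v@GY,v@GX),'len',np.linalg.norm(v))
print('proj grip',proj('wrist',[G,G+.011*GZ],s))
for k in (.3,): plan(G+.13*GZ,tiltR=toolR(k))
E
```

```text
[0.54236307 0.21186912 0.1405    ]
[[0.54177235 0.2069929  0.15344942]
 [0.55999392 0.199317   0.16610277]] k0 0.3488636355932984 len 0.023474505496484954
proj grip [[446.86512252  54.21457979]
 [443.44416373  51.95646678]]
n 15 rot/row [-0.402 -0.297 -0.939] total units [ 7.361 -3.712  0.635] rotunits [ -6.037  -4.455 -14.081]
0 [0.49, -0.25, 0.04]
1 [0.51, -0.21, 0.02]
2 [0.53, -0.17, 0.0]
3 [0.54, -0.12, -0.02]
4 [0.54, -0.08, -0.03]
5 [0.55, -0.03, -0.05]
6 [0.55, 0.02, -0.07]
7 [0.54, 0.06, -0.08]
8 [0.53, 0.11, -0.09]
9 [0.52, 0.16, -0.1]
10 [0.5, 0.2, -0.1]
11 [0.48, 0.25, -0.11]
12 [0.46, 0.29, -0.11]
13 [0.43, 0.33, -0.11]
14 [0.4, 0.37, -0.11]
```

```bash
python3 -m crank '[{"angular":[-0.4,-0.3,-0.93],"delta_pos":[0.49,-0.25,0.04],"gripper":1},{"angular":[-0.4,-0.3,-0.93],"delta_pos":[0.51,-0.21,0.02],"gripper":1},{"angular":[-0.4,-0.3,-0.93],"delta_pos":[0.53,-0.17,0],"gripper":1},{"angular":[-0.4,-0.3,-0.93],"delta_pos":[0.54,-0.12,-0.02],"gripper":1},{"angular":[-0.4,-0.3,-0.93],"delta_pos":[0.54,-0.08,-0.03],"gripper":1},{"angular":[-0.4,-0.3,-0.93],"delta_pos":[0.55,-0.03,-0.05],"gripper":1},{"angular":[-0.4,-0.3,-0.93],"delta_pos":[0.55,0.02,-0.07],"gripper":1},{"angular":[-0.4,-0.3,-0.93],"delta_pos":[0.54,0.06,-0.08],"gripper":1},{"angular":[-0.4,-0.3,-0.93],"delta_pos":[0.53,0.11,-0.09],"gripper":1},{"angular":[-0.4,-0.3,-0.93],"delta_pos":[0.52,0.16,-0.1],"gripper":1},{"angular":[-0.4,-0.3,-0.93],"delta_pos":[0.5,0.2,-0.1],"gripper":1},{"angular":[-0.4,-0.3,-0.93],"delta_pos":[0.48,0.25,-0.11],"gripper":1}]' && python3 -m crank '[{"angular":[-0.4,-0.3,-0.93],"delta_pos":[0.46,0.29,-0.11],"gripper":1},{"angular":[-0.4,-0.3,-0.93],"delta_pos":[0.43,0.33,-0.11],"gripper":1},{"angular":[-0.4,-0.3,-0.93],"delta_pos":[0.4,0.37,-0.11],"gripper":1},{"angular":[0,0,0],"delta_pos":[0,0,0],"gripper":1},{"angular":[0,0,0],"delta_pos":[0,0,0],"gripper":1}]'; python3 - <<'E'
from h import *
s=state();im=grab_frame('wrist');kpose(s);print(s['joint_pos'])
o=im[:,:,::-1].copy()
for p in proj('wrist',[G,G+.011*GZ,G+.011*GZ+.032*(np.cos(.35)*GX-np.sin(.35)*GY)],s): cv2.circle(o,tuple(map(int,p.round())),2,(0,0,255),-1);print(p)
cv2.imwrite('pics/wrist10.png',o)
for d in landmark_of('wrist','knob_grip')[:2]: print(d)
plan(G+.13*GZ,tiltR=toolR(.35),n=1)
E
```

```text
time: 23.45
tool_pos: [0.4914, 0.1674, 0.2513]
tool_rot: [0.246, 0.265, 0.932, 0.037]
contact_force: [0.2, 1.1, -0.1]
gripper_width: 1.001
time: 24.08
tool_pos: [0.4693, 0.211, 0.2477]
tool_rot: [0.298, 0.14, 0.943, 0.045]
contact_force: [0.1, -0.6, 0.6]
gripper_width: 0.996
tcp rel grip in G frame mm [  1.6   0.5 129.7] k 0.31 axis err 0.51 F [ 0.1 -0.6  0.6] tq [-0.    0.24  0.  ] w 0.996
[ 0.38817469 -0.56404184  2.20126009 -0.26933461  0.94410554 -0.793017  ]
[325.90265803 189.07092044]
[325.81373804 192.54203088]
[324.47395226 225.27121928]
{'pixel': [327.1, 187.2], 'conf': 0.66}
{'pixel': [565.9, 26.8], 'conf': 0.45}
n 1 rot/row [-0.087  0.058  0.452] total units [ 0.06  -0.031 -0.01 ] rotunits [-0.087  0.058  0.452]
0 [0.06, -0.03, -0.01]
```

View pics/wrist10.png

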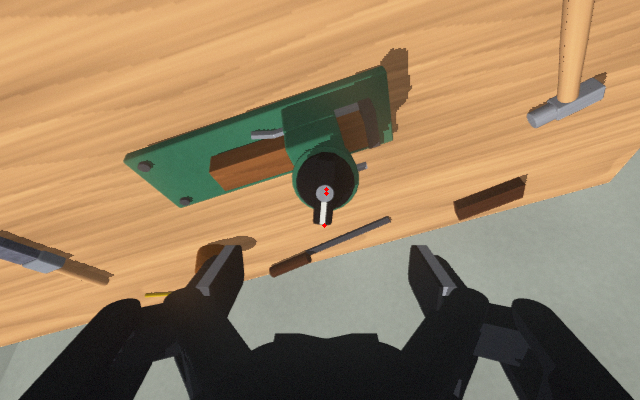

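```bash
python3 -m crank '[{"angular":[-0.09,0.06,0.45],"delta_pos":[0.06,-0.03,0.3],"gripper":1},{"angular":[0,0,0],"delta_pos":[0,0,0.9],"gripper":1},{"angular":[0,0,0],"delta_pos":[0,0,0.9],"gripper":1},{"angular":[0,0,0],"delta_pos":[0,0,0.9],"gripper":1},{"angular":[0,0,0],"delta_pos":[0,0,0],"gripper":1},{"angular":[0,0,0],"delta_pos":[0,0,0],"gripper":1}]'; python3 - <<'E'
from h import *
s=state();im=grab_frame('wrist');kpose(s)
o=im[:,:,::-1].copy();cv2.imwrite('pics/wrist11.png',o)
print(proj('wrist',[G+.011*GZ,G+.011*GZ+.032*(np.cos(.35)*GX-np.sin(.35)*GY)],s))
plan(G+.002*GZ,tiltR=toolR(.35),n=1)
E
```

```text
time: 24.92
tool_pos: [0.5193, 0.2117, 0.173]
tool_rot: [0.296, 0.157, 0.941, 0.056]
contact_force: [0.2, 0.0, 0.4]
gripper_width: 1.003
tcp rel grip in G frame mm [-0.3  0.3 39.9] k 0.35 axis err 0.05 F [0.2 0.  0.4] tq [-0.01  0.25  0.  ] w 1.003
[[325.65223349 239.76604658]
 [325.66514124 285.6212785 ]]
n 1 rot/row [0.019 0.008 0.006] total units [ 0.005 -0.02   1.279] rotunits [0.019 0.008 0.006]
0 [0.0, -0.02, 1.28]
```

View pics/wrist11.png

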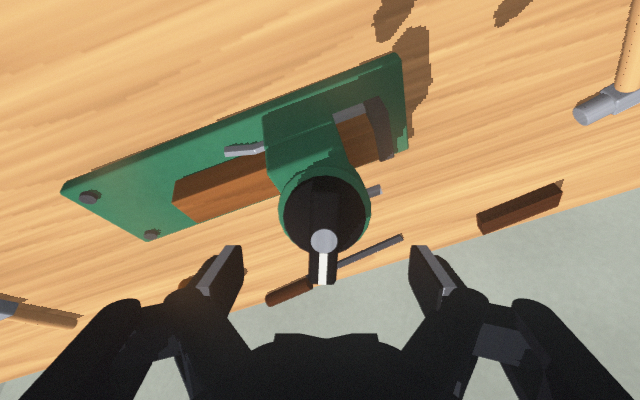

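```bash
python3 -m crank '[{"angular":[0,0,0],"delta_pos":[0,-0.03,0.7],"gripper":1},{"angular":[0,0,0],"delta_pos":[0,0,0.54],"gripper":1},{"angular":[0,0,0],"delta_pos":[0,0,0],"gripper":1},{"angular":[0,0,0],"delta_pos":[0,0,0],"gripper":0},{"angular":[0,0,0],"delta_pos":[0,0,0],"gripper":0},{"angular":[0,0,0],"delta_pos":[0,0,0],"gripper":0},{"angular":[0,0,0],"delta_pos":[0,0,0],"gripper":0},{"angular":[0,0,0],"delta_pos":[0,0,0],"gripper":0},{"angular":[0,0,0],"delta_pos":[0,0,0],"gripper":0},{"angular":[0,0,0],"delta_pos":[0,0,0],"gripper":0}]'; python3 - <<'E'
from h import *
s=state();im=grab_frame('wrist');kpose(s);print(s['joint_pos'])
o=im[:,:,::-1].copy();cv2.imwrite('pics/wrist12.png',o)
E
```

```text
time: 26.22
tool_pos: [0.5402, 0.2111, 0.1426]
tool_rot: [0.295, 0.156, 0.941, 0.055]
contact_force: [-4.6, -3.2, 4.8]
gripper_width: 0.199
tcp rel grip in G frame mm [-0.6 -0.7  3. ] k 0.348 axis err 0.02 F [-4.6 -3.2  4.8] tq [-0.32  0.54 -0.22] w 0.199
[ 0.32201281 -0.25591624  2.16519521 -0.28157821  0.66287925 -0.74761988]
```

View pics/wrist12.png

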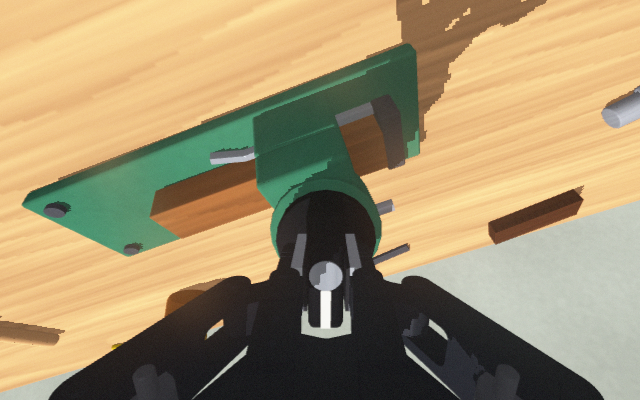

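```bash
python3 -m crank '[{"angular":[0,0,0.5],"delta_pos":[0,0,0],"gripper":0},{"angular":[0,0,0.8],"delta_pos":[0,0,0],"gripper":0},{"angular":[0,0,0.8],"delta_pos":[0,0,0],"gripper":0},{"angular":[0,0,0.8],"delta_pos":[0,0,0],"gripper":0},{"angular":[0,0,0.8],"delta_pos":[0,0,0],"gripper":0},{"angular":[0,0,0.8],"delta_pos":[0,0,0],"gripper":0},{"angular":[0,0,0],"delta_pos":[0,0,0],"gripper":0}]'; python3 - <<'E'
from h import *
s=state();kpose(s);print(s['joint_pos'], T(s).inv().apply(s['contact_force']).round(1))
E
```

```text
time: 27.15
tool_pos: [0.5403, 0.2114, 0.1428]
tool_rot: [0.279, 0.336, 0.892, 0.112]
contact_force: [-5.1, -1.8, 6.1]
gripper_width: 0.196
tcp rel grip in G frame mm [-0.4 -0.4  3. ] k 0.741 axis err 0.05 F [-5.1 -1.8  6.1] tq [-0.18  0.48 -0.19] w 0.196
[ 0.32221394 -0.25573716  2.16504514 -0.28111671  0.66192254 -0.35565872] [-0.6 -1.7 -7.9]
```

Low forces; continue to about 1.8 rad.

```bash
python3 -m crank '[{"angular":[0,0,0.8],"delta_pos":[0,0,0],"gripper":0},{"angular":[0,0,0.8],"delta_pos":[0,0,0],"gripper":0},{"angular":[0,0,0.8],"delta_pos":[0,0,0],"gripper":0},{"angular":[0,0,0.8],"delta_pos":[0,0,0],"gripper":0},{"angular":[0,0,0.8],"delta_pos":[0,0,0],"gripper":0},{"angular":[0,0,0.8],"delta_pos":[0,0,0],"gripper":0},{"angular":[0,0,0.8],"delta_pos":[0,0,0],"gripper":0},{"angular":[0,0,0],"delta_pos":[0,0,0],"gripper":0}]'; python3 - <<'E'
from h import *
s=state();kpose(s);print(s['joint_pos'], T(s).inv().apply(s['contact_force']).round(1))
im=grab_frame('wrist');o=im[:,:,::-1].copy();cv2.imwrite('pics/wrist13.png',o)
E
```

```text
time: 28.15
tool_pos: [0.5407, 0.2117, 0.143]
tool_rot: [0.244, 0.542, 0.785, 0.177]
contact_force: [-3.9, -1.5, 5.7]
gripper_width: 0.197
tcp rel grip in G frame mm [ 0.1 -0.1  3. ] k 1.228 axis err 0.12 F [-3.9 -1.5  5.7] tq [-0.03  0.27  0.02] w 0.197
[ 0.32228151 -0.25543991  2.16461558 -0.28087981  0.66078649  0.13206975] [-1.4 -0.4 -6.9]
```

View pics/wrist13.png

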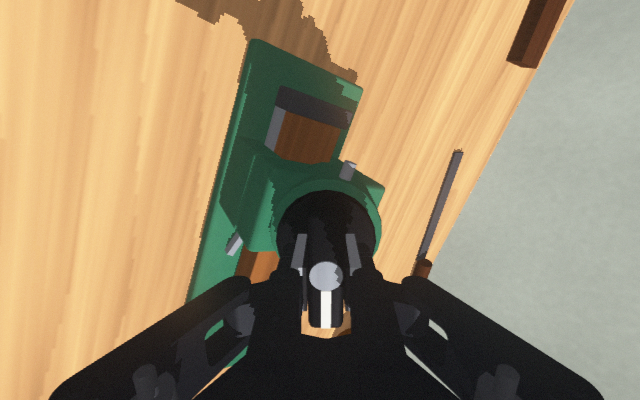

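```bash
python3 -m crank '[{"angular":[0,0,0.8],"delta_pos":[0,0,0],"gripper":0},{"angular":[0,0,0.8],"delta_pos":[0,0,0],"gripper":0},{"angular":[0,0,0.8],"delta_pos":[0,0,0],"gripper":0},{"angular":[0,0,0.8],"delta_pos":[0,0,0],"gripper":0},{"angular":[0,0,0.8],"delta_pos":[0,0,0],"gripper":0},{"angular":[0,0,0.8],"delta_pos":[0,0,0],"gripper":0},{"angular":[0,0,0.8],"delta_pos":[0,0,0],"gripper":0},{"angular":[0,0,0],"delta_pos":[0,0,0],"gripper":0}]'; python3 - <<'E'
from h import *
s=state();kpose(s);print(s['joint_pos'], T(s).inv().apply(s['contact_force']).round(1),T(s).inv().apply(s['ft_torque']).round(2))
im=grab_frame('side');cv2.imwrite('pics/side14.png',cv2.resize(im[190:265,310:390,::-1],None,fx=8,fy=8))
E
```

```text
time: 29.2
tool_pos: [0.5411, 0.2117, 0.1433]
tool_rot: [0.195, 0.715, 0.63, 0.231]
contact_force: [-1.3, -0.9, 5.0]
gripper_width: 0.198
tcp rel grip in G frame mm [ 0.5 -0.1  3. ] k 1.717 axis err 0.17 F [-1.3 -0.9  5. ] tq [-0.04 -0.09 -0.03] w 0.198
[ 0.32212711 -0.25525592  2.16428286 -0.28114644  0.6598795   0.62025908] [-0.6  1.9 -4.9] [-0.1  -0.04  0.  ]
```

View pics/side14.png

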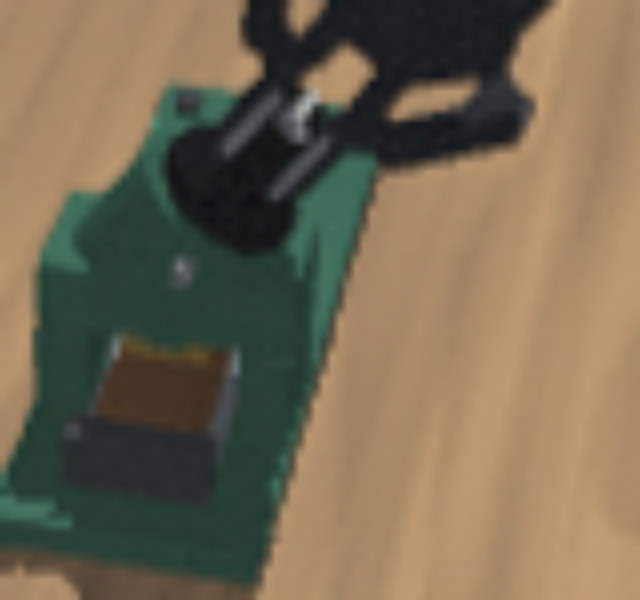

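```bash
python3 -m crank '[{"angular":[0,0,0.7],"delta_pos":[0,0,0],"gripper":0},{"angular":[0,0,0.7],"delta_pos":[0,0,0],"gripper":0},{"angular":[0,0,0.7],"delta_pos":[0,0,0],"gripper":0},{"angular":[0,0,0.7],"delta_pos":[0,0,0],"gripper":0},{"angular":[0,0,0.7],"delta_pos":[0,0,0],"gripper":0},{"angular":[0,0,0.7],"delta_pos":[0,0,0],"gripper":0},{"angular":[0,0,0],"delta_pos":[0,0,0],"gripper":0}]'; python3 - <<'E'
from h import *
s=state();kpose(s);print(s['joint_pos'], T(s).inv().apply(s['contact_force']).round(1),T(s).inv().apply(s['ft_torque']).round(2))
E
```

```text
time: 30.12
tool_pos: [0.5413, 0.2116, 0.1436]
tool_rot: [0.15, 0.818, 0.49, 0.263]
contact_force: [0.5, -1.5, 5.9]
gripper_width: 0.193
tcp rel grip in G frame mm [ 0.9 -0.3  3.1] k 2.082 axis err 0.19 F [ 0.5 -1.5  5.9] tq [-0.23 -0.29  0.12] w 0.193
[ 0.3219391  -0.2552737   2.16395957 -0.28193393  0.65974368  0.98619457] [ 0.6  4.  -4.5] [-0.31  0.03 -0.23]
```

```bash
python3 -m crank '[{"angular":[0,0,0.6],"delta_pos":[0,0,0],"gripper":0},{"angular":[0,0,0.6],"delta_pos":[0,0,0],"gripper":0},{"angular":[0,0,0.6],"delta_pos":[0,0,0],"gripper":0},{"angular":[0,0,0.6],"delta_pos":[0,0,0],"gripper":0},{"angular":[0,0,0.6],"delta_pos":[0,0,0],"gripper":0},{"angular":[0,0,0],"delta_pos":[0,0,0],"gripper":0}]'; python3 - <<'E'
from h import *
s=state();kpose(s);print(T(s).inv().apply(s['contact_force']).round(1),T(s).inv().apply(s['ft_torque']).round(2))
E
python3 -m crank '[{"angular":[0,0,0.6],"delta_pos":[0,0,0],"gripper":0},{"angular":[0,0,0.6],"delta_pos":[0,0,0],"gripper":0},{"angular":[0,0,0.6],"delta_pos":[0,0,0],"gripper":0},{"angular":[0,0,0],"delta_pos":[0,0,0],"gripper":0},{"angular":[0,0,0],"delta_pos":[0,0,0],"gripper":0}]'; python3 - <<'E'
from h import *
s=state();kpose(s);print(T(s).inv().apply(s['contact_force']).round(1),T(s).inv().apply(s['ft_torque']).round(2))
im=grab_frame('side');cv2.imwrite('pics/side15.png',cv2.resize(im[190:265,310:390,::-1],None,fx=8,fy=8))
im=grab_frame('wrist');o=im[:,:,::-1].copy();cv2.imwrite('pics/wrist15.png',o)
E
```

```text
time: 30.88
tool_pos: [0.5416, 0.2114, 0.1436]
tool_rot: [0.114, 0.875, 0.378, 0.28]
contact_force: [5.1, -0.9, 1.7]
gripper_width: 0.199
tcp rel grip in G frame mm [ 1.1 -0.4  3. ] k 2.345 axis err 0.21 F [ 5.1 -0.9  1.7] tq [-0.12 -0.68 -0.3 ] w 0.199
[2.9 4.4 1.6] [-0.68  0.27  0.17]
time: 31.5
tool_pos: [0.5416, 0.2114, 0.1437]
tool_rot: [0.092, 0.902, 0.309, 0.288]
contact_force: [3.9, -1.6, 6.1]
gripper_width: 0.2
tcp rel grip in G frame mm [ 1.2 -0.5  3.1] k 2.501 axis err 0.22 F [ 3.9 -1.6  6.1] tq [-0.34 -0.7  -0.27] w 0.2
[ 4.4  5.3 -2.7] [-0.77  0.29  0.02]
```

View pics/wrist15.png

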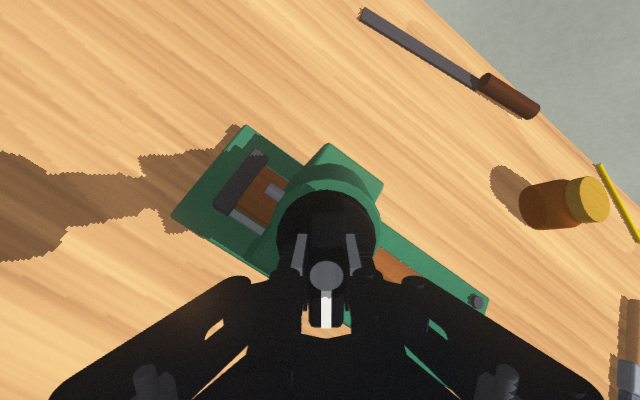

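View pics/side15.png

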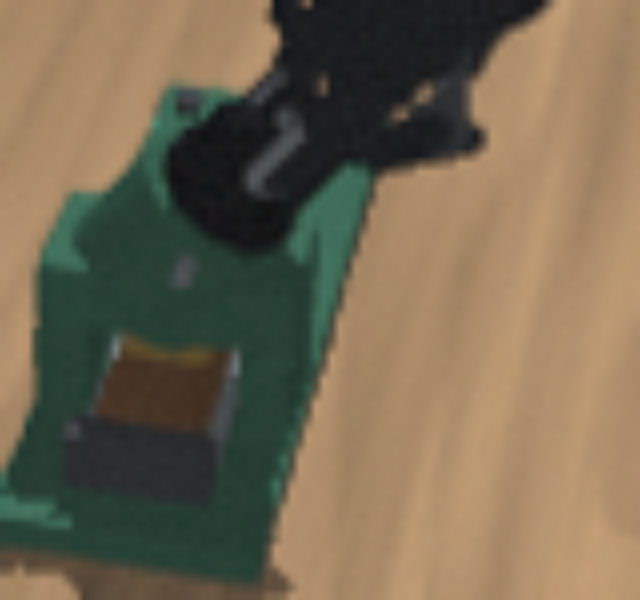

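```bash
python3 -m crank '[{"angular":[0,0,0],"delta_pos":[0,0,0],"gripper":1},{"angular":[0,0,0],"delta_pos":[0,0,0],"gripper":1},{"angular":[0,0,0],"delta_pos":[0,0,0],"gripper":1},{"angular":[0,0,0],"delta_pos":[0,0,0],"gripper":1},{"angular":[0,0,0],"delta_pos":[0,0,0],"gripper":1},{"angular":[0,0,0],"delta_pos":[0,0,-0.5],"gripper":1},{"angular":[0,0,0],"delta_pos":[0,0,-0.9],"gripper":1},{"angular":[0,0,0],"delta_pos":[0,0,-0.9],"gripper":1},{"angular":[0,0,0],"delta_pos":[0,0,-0.9],"gripper":1},{"angular":[0,0,0],"delta_pos":[0,0,-0.9],"gripper":1},{"angular":[0,0,0],"delta_pos":[0,0,0],"gripper":1},{"angular":[0,0,0],"delta_pos":[0,0,0],"gripper":1}]'; python3 - <<'E'
from h import *
s=state();im=grab_frame('wrist');kpose(s);cv2.imwrite('pics/wrist16.png',im[:,:,::-1])
print(proj('wrist',[G+.011*GZ,G+.011*GZ+.032*(np.cos(2.5)*GX-np.sin(2.5)*GY)],s))
print('blank trailing corners/lead on fixture, proj',proj('wrist',W([[-.02,-.07,.046],[.02,-.07,.046],[-.02,.13,.046],[.02,.13,.046]]),s))
im=grab_frame('side');cv2.imwrite('pics/side16.png',cv2.resize(im[190:265,310:390,::-1],None,fx=8,fy=8))
im=grab_frame('top');cv2.imwrite('pics/top16.png',im[:,:,::-1])
E
```

```text
time: 33.1
tool_pos: [0.4696, 0.2099, 0.2419]
tool_rot: [0.091, 0.903, 0.308, 0.286]
contact_force: [-0.1, -0.0, -0.3]
gripper_width: 1.002
tcp rel grip in G frame mm [ -1.5  -0.6 124.8] k 2.504 axis err 0.07 F [-0.1 -0.  -0.3] tq [ 0.01  0.28 -0.04] w 1.002
[[326.568015   193.85444464]
 [326.69329488 227.20926205]]
blank trailing corners/lead on fixture, proj [[392.87782791 254.63193052]
 [404.58183608 229.37258603]
 [266.90715454 166.92184532]
 [284.70884159 142.60972191]]
```

View pics/wrist16.png

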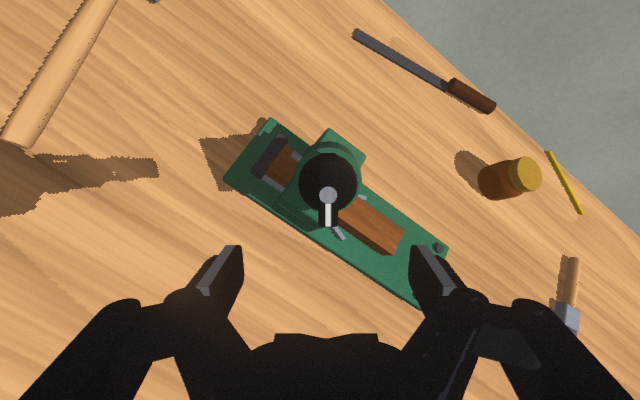

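View pics/side16.png

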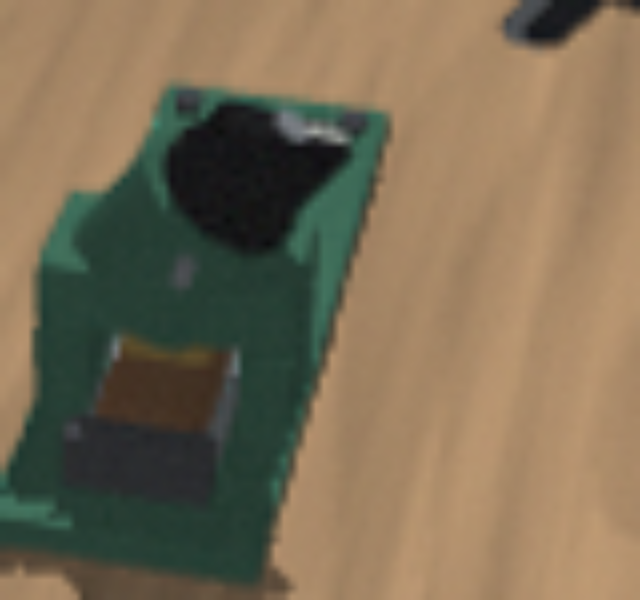

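View pics/top16.png

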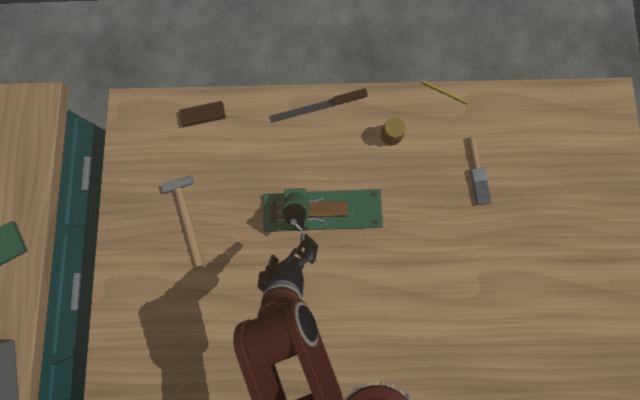

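```bash
python3 - <<'E'
from h import *
s={k:v for k,v in state().items()}
im=cv2.imread('pics/wrist16.png');c=(im.min(2)>150);c[:198]=0;c[230:]=0;c[:,:318]=0;c[:,338:]=0
y,x=np.where(c);p=np.polyfit(y,x,1);q=onknob([[np.polyval(p,205),205],[np.polyval(p,225),225]],s);v=q[1]-q[0];k=np.arctan2(-v@GY,v@GX)
print(len(x),p,'k',k)
if 2.38<k<2.7: print(job_done())
E
```

```text
119 [7.28648642e-02 3.12608304e+02] k 2.4339249381152124
the job is handed in; nothing more can be done
None
```

The blank is home against the stop and clamped, and I handed the job in at about 33 s of the 72 s allowed. The hand-in reports no verdict.

- **Blank:** I gripped it at its trailing end, lowered it onto the bed and slid it between the rails under the jaw. Motion stopped dead at the predicted home position, with the push force rising to 19 N. In the last wrist picture its trailing corners are within about 3 px of where a home blank should show, and the side picture shows it against the stop.
- **Knob:** I turned it in one grip from about 0.35 to 2.50 rad. The resisting torque rose to 0.23 N m at 2.08 rad, then reversed past the detent, which fits a single click.
- **After release:** The wing stayed put. Fitting its white line in the last picture gave 2.43 rad, and the tool angle gave 2.50 rad. The two readings differ by 0.07 rad, but both lie between 2.35 and 3.0.
- **Bystanders:** The hammer, brush and jar look unmoved in the last top picture. The gripper is open, about 125 mm off the knob, with no contact force.
- **Not checked:** I had no direct reading of the jaw's force on the blank. That it presses hard enough follows only from the knob angle.

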